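# Sort the leftovers of a column change into trays and column clips

### The arm

A 7-joint arm with a two-finger parallel gripper is mounted at the origin on the work surface; the furniture and walls round the work are solid. World frame = base frame: x ahead of the robot, y to its left, z up, the work surface at z = 0. Lengths are in m, angles in rad, forces in N, time in s.
With the tool pointing down it reaches from about 0.425 to 0.925 m from the base axis. Payload 6.8 kg.
Tool frame: the origin (TCP) lies on the centre line of the jaws, within the pads' length; the fingertips stand 25 mm ahead of it and the grasp point (between the pads) lies 6 mm ahead of it; z points along the fingers, y is the line along which they close (so a half turn about z gives the same grasp; the last joint's range is limited). The gripper opens to 85 mm and grips with 20 to 120 N. Pads are 22 mm wide; open, the fingers measure 114 mm over their backs; the gripper's body (76 mm by 85 mm) begins 54 mm behind the grasp point. The pads swing forward as they close: fully open they stand 13 mm farther back than shut.
Start: joints at [1.109, 0.477, 0.022, 1.555, -0.011, 1.109, -0.083], TCP at [0.234, -0.633, 0.256] pointing down, gripper open.
Joint ranges: [-2.96, 2.96], [-0.34, 2.1], [-1.41, 1.46], [0.24, 2.44], [-1.37, 4.51], [0.17, 1.92], [-2.96, 2.96]. Speed limits (rad/s): [2.39, 2.39, 3.14, 3.14, 3.14, 3.14, 3.14].

### API

Orientations are given as a rotation vector (axis times angle).
In Python, from bench import status, imaging, workorder gives the robot as it stands.
- The arm moves only by the tool send_rows, never from a script. Its argument "steps" is a list of rows, each an object of numbers: "dx", "dy", "dz": the shift along the tool's x, y, z in cm; "yaw": the turn about the tool's z in degrees; "gripper": the opening, from 0 (shut) to 1 (fully open). A call has 1 to 5 rows; each row is the pose to reach, as a shift and turn from the pose commanded when the call began, along the tool's axes at that moment; what a row does not reach only later rows make up. A row lasts 1/8 s, in which the tool goes at most 62.5 mm and 10.7 degrees, less where a joint would pass 70% of its speed; a pose out of reach is approached as far as the arm can. A call with a gripper value outside its range is refused whole. The fingers move at their own pace and stop on an object; "force" is the grip in N (left out, the last holds). Time passes only in rows, so rows that repeat a pose let the fingers close. It gives the time, the measured TCP pose, the force, the opening and the grip force at its end, in the units of the state.
- status.get_obs(): the state, without advancing time (a new reading comes with each control period).
- imaging.grab_frame(name): name is "scene" or "top" or "wrist"; returns a dict with "color" (384x512x3 uint8, red, green, blue), "depth" (384x512 float32, m along the optical axis (not along the pixel's ray), 0 where there is no reading), "K" (3x3 intrinsics, pixels), "R" (3x3) and "t" (3): a world point X has camera coordinates R X + t. Camera axes: x right, y down, z forward; pixel columns grow to the right and rows downward; lengths in m; the calibration is good to about 2 mm. The wrist camera is an equidistant fisheye: a pixel r from the principal point sees the ray r / f radians off the axis. A picture is of the moment at which its call begins.
- workorder.hand_in(): hands the job in; it is judged then, once.
The state is a dict: "clock": time; "joints": joint angles; "qvel": joint speeds; "tau": joint torques, N m; "tcp_pos": TCP position; "orientation": TCP orientation; "contact_force": force on the tool from outside, world axes, zero at the start; "moment": the same for the moment, N m; "grip_width": finger opening in m; "gripper_force": force on a finger pad.
Only numpy, scipy, OpenCV 4.12 (cv2) and the standard library are available. Lean on these libraries where they do the work, as an engineer would, in place of code of your own. Each camera call takes 0.05 s, during which the arm holds its last target. There are 200 camera calls.

### The job

Put away the four things left over from a column change: lay the spanner in the long grey tool tray, lay the blue screw cap and the yellow tape roll flat and side by side in the blue supply tray, and snap the column lengthwise into the two spring clips of the white rack, fully home in both. Leave the beaker and the orange-capped bottle standing where they are.

Things in the scene. Friction and masses are not known exactly. Their poses are not given: they have to be found in the camera images.
- column: Steel chromatography column with a green sleeve, lying flat, 0.11 kg. Round barrel 10 mm in diameter between y = -41 and +41 mm; at each end a nut 16 mm wide, 14 mm high (41 to 59 mm out); 136 mm long over all. Origin at mid-length on the underside, the barrel axis 7 mm above it; y along the column, z up. Grasp the barrel at mid-length. Either way round is fine.
- spanner: Small bright open-ended spanner lying flat, 134 mm long, 8 mm thick; shank 12 mm wide within 40 mm of the middle, heads 21 mm wide. Origin at mid-length on the underside, y along the shank, z up. Either way round is fine.
- cap: Loose blue screw cap, a solid disc 53 mm in diameter and 24 mm high. Origin at the centre of the underside, z up.
- tape: Yellow roll of label tape lying flat, 61 mm in outer diameter, 19 mm high. Origin at the centre of the underside, z up.
- tool_tray: Long grey open tray, fixed to the bench, 165 mm (x) by 90 mm (y), 12 mm high with a rolled rim to 14 mm; walls 4 mm, floor about 4 mm thick. Origin at the centre of the underside, x along its length, z up.
- supply_tray: Blue open tray, fixed to the bench, 112 mm (x) by 150 mm (y), 12 mm high with a rolled rim to 14 mm; walls 4 mm, floor about 4 mm thick. Origin at the centre of the underside, z up. Cap and tape fit side by side along its y (for instance 35 mm either side of the centre).
- rack: Column rack, fixed: white base 130 (x) by 56 (y) by 10 mm with two steel spring clips at x = -28 and +28 mm. Origin at the centre of the underside, x along the row of clips, z up. Each clip is 8 mm wide along x; its two sprung jaws form a flared mouth, 24 mm wide at 50 mm height, narrowing to a 6.5 mm throat at 35 mm, above a saddle. Between the clips 48 mm are free for fingers down to the base.
- clip_seat (a point): Point midway between the clips, 30 mm above the bench: where the middle of the column's barrel axis lies when snapped home (column origin 7 mm lower). Axes as the rack: the column lies along x. Press it straight down, level; the jaws yield sideways against about 5 to 15 N in all, then snap over the barrel. The end nuts leave 9 mm of play along x.
- beaker: Bystander: clear glass beaker, 64 mm in diameter, 70 mm high, standing loose. Origin at the centre of the underside.
- orange_bottle: Bystander: small clear bottle with an orange cap, 56 mm in diameter, 103 mm high, standing loose. Origin at the centre of the underside.
Things that resemble listed ones, but are neither listed nor needed, are in the scene too. What is shaped like the column but brown or red is not meant. Leave any red look-alike of the rack alone.

How it is judged:
By the outcome, as a careful person would: the job done as asked, in the order asked, and still so for the second after the job is handed in, with the robot touching nothing.
It also fails if it takes over 104 s, if anything falls off the work surface, if the arm or the gripper's body presses on something with over 40 N, if the wrist force passes 120 N, or if a joint passes its speed limit or range.

## Working session

There is one attempt and no reset: what is moved stays moved. The work goes in short steps, Python scripts to look and compute and a tool call to move; the robot and the scene stay as the last step left them, time stands still between calls to the robot, and variables do not carry over. Pictures are saved under pics/ and viewed, at most 16 in all, crops included, and the job is handed in when it is done.

Besides the shell and the picture viewer there is one more tool, called after "Call:" by a JSON object that holds its "name" and its "arguments", one argument or row to a line. send_rows: Moves the arm, as the interface text tells. Its arguments: {"type":"object","properties":{"steps":{"type":"array"},"force":{"type":"number"}},"required":["steps"]}

```bash
ls; mkdir -p pics; python3 - <<'E'
from bench import status, imaging
import cv2,numpy as np
o=status.get_obs();print({k:np.round(v,3) for k,v in o.items()})
for n in("scene","top"):
    f=imaging.grab_frame(n);np.savez(f"{n}.npz",**f)
    print(n,f["K"],f["R"],f["t"])
    c=cv2.resize(f["color"][...,::-1],(800,600),interpolation=cv2.INTER_CUBIC)
    cv2.imwrite(f"pics/{n}0.png",c)
E
```

```text
pics
{'clock': np.float64(0.0), 'joints': array([ 1.109,  0.478,  0.022,  1.556, -0.011,  1.109, -0.083]), 'qvel': array([-0.003, -0.   , -0.   ,  0.   ,  0.001,  0.   , -0.   ]), 'tau': array([ 1.0000e-03, -5.9645e+01,  1.6090e+00, -2.8120e+01,  1.3000e-02,
        9.0000e-03,  0.0000e+00]), 'tcp_pos': array([ 0.234, -0.633,  0.255]), 'orientation': array([-3.091e+00, -5.530e-01,  1.000e-03]), 'contact_force': array([ 0.402,  0.317, -1.075]), 'moment': array([-0.003,  0.033, -0.017]), 'gripper_force': np.float64(0.0), 'grip_width': np.float64(0.085)}
scene [[361.62401117   0.         251.738815  ]
 [  0.         361.62401117 196.21556616]
 [  0.           0.           1.        ]] [[ 0.68713234 -0.72652383  0.00350321]
 [-0.37517161 -0.35895107 -0.85463466]
 [ 0.62216992  0.5859328  -0.519218  ]] [-0.36177179  0.20535003  0.9037371 ]
top [[445.69072723   0.         251.95792967]
 [  0.         445.69072723 191.84104848]
 [  0.           0.           1.        ]] [[-0.01045261 -0.99983755 -0.01468413]
 [-0.99307024  0.01209869 -0.11689792]
 [ 0.11705659  0.01336049 -0.99303537]] [-0.02370552  0.49633321  1.65999004]
```

View pics/top0.png

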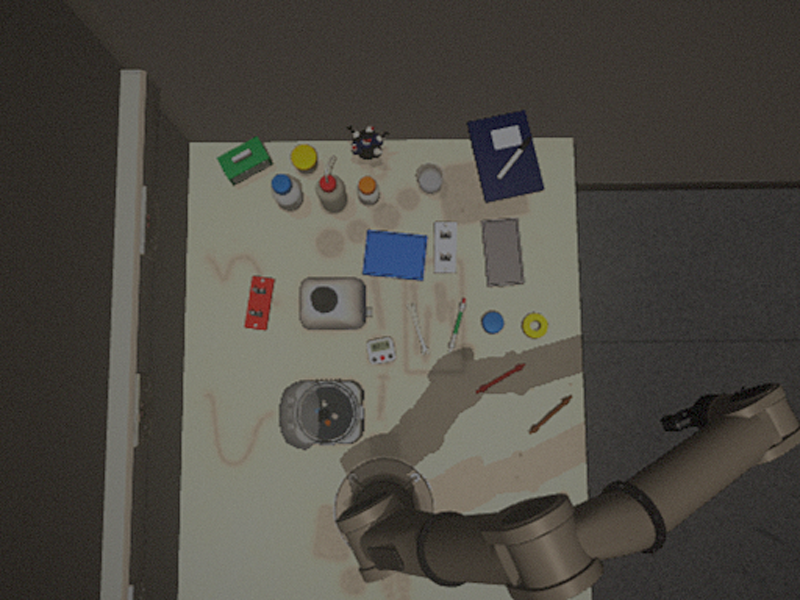

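View pics/scene0.png

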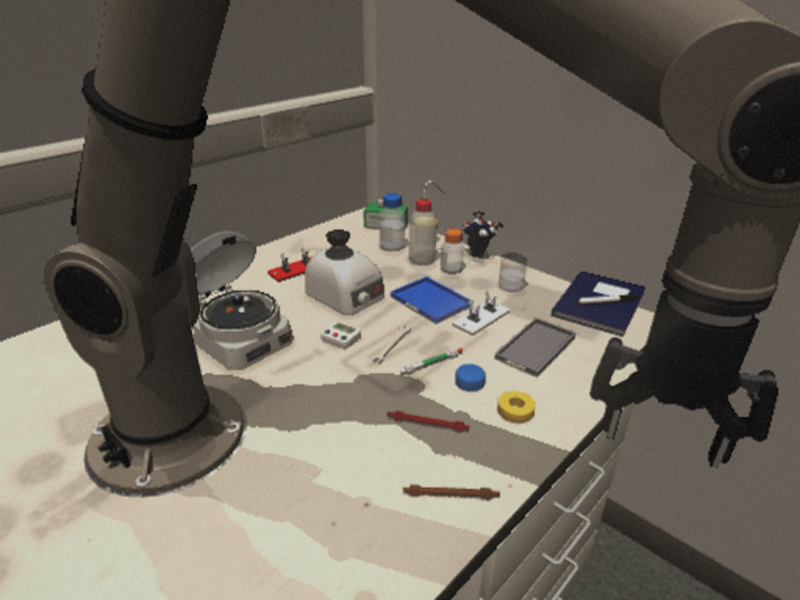

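The top view (800x600 px) shows these:
- Wanted items: spanner (418,330), column with green sleeve (457,323), cap (493,322), tape (535,326).
- Places: supply tray (395,255), white rack (445,246), tool tray (503,252).
- Bystanders: beaker (430,178), orange-capped bottle (368,188).
- Look-alikes: red column (500,378), brown column (550,414), red rack (260,302), yellow lid (304,157).

The green-sleeved steel column and the white rack match the description. The next crop is to confirm that.

```bash
cat > h.py <<'E'
import numpy as np,cv2
from bench import status,imaging
def cloud(f):
    h,w=f["depth"].shape;K,R,t=f["K"],f["R"],f["t"]
    v,u=np.mgrid[:h,:w];d=f["depth"]
    c=np.stack([(u-K[0,2])/K[0,0]*d,(v-K[1,2])/K[1,1]*d,d],-1)
    P=(c-t)@R; P[d==0]=np.nan
    return P
E
python3 - <<'E'
from h import *
B={}
T=dict(np.load("top.npz"));S=dict(np.load("scene.npz"))
P=cloud(T)
boxes=dict(spanner=(405,300,432,358),column=(446,295,470,352),cap=(478,308,508,337),tape=(518,310,552,342),supply=(360,226,430,284),rack=(430,218,460,276),tool=(478,216,527,290),beaker=(414,162,446,196),bottle=(354,174,382,208))
Q=cloud(S)
tab=P[np.abs(P[...,2])<.02]; print("table z",np.median(tab[:,2]))
print("scene table z",np.median(Q[np.abs(Q[...,2])<.02][:,2]))
for n,b in boxes.items():
    x0,y0,x1,y1=[int(round(a/1.5625)) for a in b]
    p=P[y0:y1,x0:x1].reshape(-1,3)
    lo,hi=np.nanmin(p[:,:2],0),np.nanmax(p[:,:2],0)
    for nm,C in(("top",p),("scene",Q.reshape(-1,3))):
        k=(C[:,:2]>=lo).all(1)&(C[:,:2]<=hi).all(1)&(C[:,2]>(.0035 if n!='x' else 0))&(C[:,2]<.2)
        q=C[k]
        if len(q)<5: print(n,nm,len(q));continue
        r=cv2.minAreaRect((q[:,:2]*1000).astype(np.float32))
        print(n,nm,len(q),"mean",np.round(q.mean(0)*1000),"rect",np.round(r[0],1),np.round(r[1]),round(r[2],1),"z pct",np.round(np.percentile(q[:,2],[10,50,90,99])*1000,1))
c=T["color"][130:240,225:365,::-1];cv2.imwrite("pics/crop1.png",cv2.resize(c,(760,597),interpolation=cv2.INTER_CUBIC))
E
```

```text
table z 0.0005718895988792595
scene table z 0.00020943755796249962
spanner top 209 mean [431. -85.   8.] rect [428.6 -85.9] [ 61. 138.] 89.3 z pct [ 4.3  6.9 12.7 17.4]
spanner scene 125 mean [426. -89.   8.] rect [426.4 -88.4] [138.  20.] 16.4 z pct [ 5.   8.1  9.9 11. ]
column top 201 mean [ 440. -182.    9.] rect [ 440.7 -183.5] [ 58. 135.] 89.0 z pct [ 4.2  7.2 15.  19.1]
column scene 152 mean [ 434. -185.   10.] rect [ 438.3 -181.9] [ 19. 133.] 72.9 z pct [ 6.3 10.6 14.1 15.9]
cap top 195 mean [ 441. -266.   21.] rect [ 441.  -269.1] [69. 69.] 88.5 z pct [ 6.  23.1 28.3 32.5]
cap scene 275 mean [ 433. -274.   20.] rect [ 438.5 -269.7] [55. 52.] 68.7 z pct [ 9.3 23.1 25.1 26.1]
tape top 245 mean [ 432. -369.   16.] rect [ 432.6 -371.7] [77. 77.] 89.1 z pct [ 4.9 17.6 23.9 27.3]
tape scene 386 mean [ 426. -374.   16.] rect [ 430.6 -371.9] [60. 61.] 73.3 z pct [ 7.3 18.6 20.6 21.9]
supply top 838 mean [611. -30.   9.] rect [608.1 -30.6] [171. 150.] 89.7 z pct [ 4.2  7.2 14.8 23.6]
supply scene 686 mean [609. -31.   8.] rect [596.6 -30.2] [157. 142.] 83.9 z pct [ 4.   5.9 14.1 40.2]
rack top 533 mean [ 629. -155.   12.] rect [ 629.5 -154.6] [ 70. 143.] 89.1 z pct [ 4.7 10.6 17.3 47.8]
rack scene 429 mean [ 620. -162.   15.] rect [ 626.7 -158.1] [ 57. 129.] 87.8 z pct [ 7.5 10.5 32.8 49.5]
tool top 782 mean [ 614. -298.    9.] rect [ 614.1 -297.2] [116. 186.] 88.4 z pct [ 4.2  7.4 14.7 20.5]
tool scene 913 mean [ 614. -299.    7.] rect [ 613.7 -299.3] [174.  93.] 2.7 z pct [ 4.   5.6 14.2 16.7]
beaker top 310 mean [ 798. -120.   37.] rect [ 804.7 -120.4] [75. 82.] 88.8 z pct [ 8.2 33.2 65.9 74.1]
beaker scene 368 mean [ 787. -128.   44.] rect [ 795.8 -123.3] [64. 63.] 0.4 z pct [13.7 47.3 67.2 71.5]
bottle top 257 mean [759.  32.  67.] rect [777.2  34.6] [63. 85.] 89.6 z pct [  6.4  73.3 103.9 109.3]
bottle scene 360 mean [751.  21.  58.] rect [759.2  27.5] [49. 48.] 89.7 z pct [ 18.   60.  100.3 103.9]
```

View pics/crop1.png

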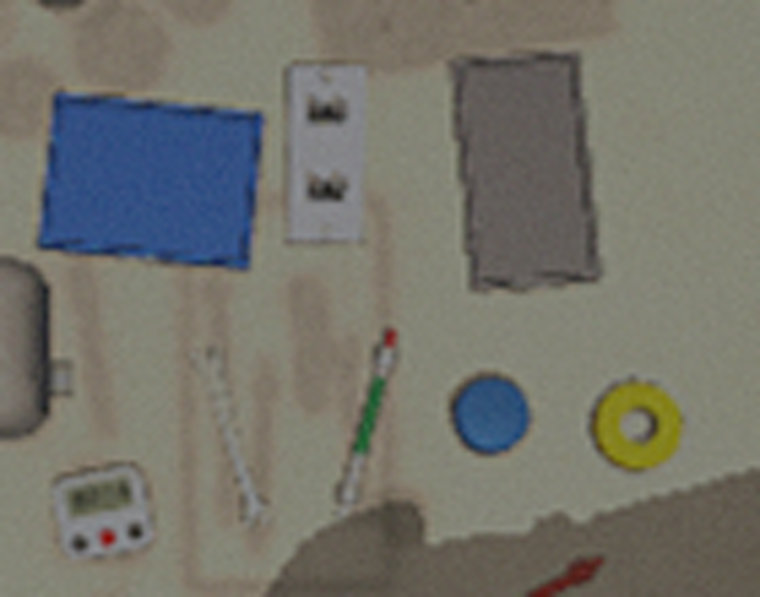

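The crop confirms the targets: a steel column with green sleeve and red tip centred at (367,415), a white rack with two clips at (325,110) and (325,188), the spanner at (232,435), and a solid blue disc and a yellow ring. Next I'll refine the tray and rack angles and find the fingertip height.

```bash
cat >> h.py <<'E'
def pose():
    o=status.get_obs();R=cv2.Rodrigues(np.array(o["orientation"]))[0]
    return np.array(o["tcp_pos"]),R,o
def go(target,head):
    """shift (cm, tool axes) and yaw (deg) to TCP target (m) with tool-x heading head (deg, mod 180)"""
    p,R,o=pose();d=R.T@(np.array(target)-p)*100
    h=np.degrees(np.arctan2(R[1,0],R[0,0]));y=(h-head+90)%180-90
    print("dx %.2f dy %.2f dz %.2f yaw %.1f"%(*d,y),"| tcp",np.round(p,4),"head %.1f"%h,"F",np.round(o["contact_force"],1),"w %.4f g %.1f"%(o["grip_width"],o["gripper_force"]),"j",np.round(o["joints"],2),"t %.2f"%o["clock"])
def plane(f,uv,z):
    K,R,t=f["K"],f["R"],f["t"];uv=np.atleast_2d(uv).astype(float)
    r=np.c_[(uv-K[[0,1],[2,2]])/K[[0,1],[0,1]],np.ones(len(uv))]@R;c=-R.T@t
    return c+r*((z-c[2])/r[:,2])[:,None]
E
python3 - <<'E'
from h import *
T=dict(np.load("top.npz"));S=dict(np.load("scene.npz"));Q=cloud(S)
k=np.isfinite(Q[...,0])&(np.linalg.norm(Q[...,:2]-[.234,-.633],axis=-1)<.09)&(Q[...,2]>.1)&(Q[...,2]<.33)
print("tips z",np.sort(Q[k][:,2])[:8].round(4), Q[k][np.argsort(Q[k][:,2])[:3]].round(3))
def rect(n,f,m,z,box=None):
    if box:
        mm=np.zeros_like(m);s=1.5625;x0,y0,x1,y1=[int(a/s) for a in box];mm[y0:y1,x0:x1]=1;m=m&mm.astype(bool)
    v,u=np.nonzero(m);p=plane(f,np.c_[u,v],z)[:,:2]*1000
    lab=cv2.minAreaRect(p.astype(np.float32));print(n,len(u),"mean",p.mean(0).round(1),"rect",np.round(lab[0],1),np.round(lab[1],1),round(lab[2],1))
for nm,f,bs in(("top",T,dict(su=(355,220,432,288),to=(476,212,530,294),ra=(431,218,460,276),cap=(475,305,510,340),tape=(515,305,555,345),gr=(440,290,475,355))),("scene",S,dict(su=(385,272,475,325),to=(490,315,580,378),ra=(450,295,512,335),cap=(450,360,490,395),tape=(492,385,540,425),gr=(398,340,470,378)))):
    hsv=cv2.cvtColor(f["color"],cv2.COLOR_RGB2HSV).astype(int);H,Sa,V=hsv[...,0],hsv[...,1],hsv[...,2]
    med=lambda m:cv2.medianBlur(m.astype(np.uint8),3)>0
    print(nm)
    rect("supply",f,med((abs(H-110)<15)&(Sa>120)),.012,bs["su"])
    rect("cap",f,med((abs(H-106)<18)&(Sa>110)),.018,bs["cap"])
    rect("tape",f,med((abs(H-28)<10)&(Sa>150)),.013,bs["tape"])
    rect("green",f,med((abs(H-65)<20)&(Sa>120)),.009,bs["gr"])
    b=bs["to"];s=1.5625;c=hsv[int(b[1]/s):int(b[3]/s),int(b[0]/s):int(b[2]/s)];print("tool mid hsv",c[c.shape[0]//2,c.shape[1]//2],"bench",c[1,1])
    rect("tool",f,med(V<(c[c.shape[0]//2,c.shape[1]//2,2]+c[1,1,2])/2),.008,bs["to"])
E
```

```text
tips z [0.2446 0.2447 0.2449 0.2449 0.2449 0.2453 0.2453 0.2459] [[ 0.256 -0.671  0.245]
 [ 0.246 -0.674  0.245]
 [ 0.25  -0.673  0.245]]
top
supply 1070 mean [610.3 -31.7] rect [610.7 -31.8] [146.7 111.4] 83.2
cap 140 mean [ 440.  -267.8] rect [ 440.4 -267.7] [45.6 45.7] 89.3
tape 154 mean [ 431.1 -369.8] rect [ 432.  -368.6] [57.2 53.3] 89.3
green 15 mean [ 441.9 -183.8] rect [ 440.1 -183.6] [ 5.5 36.3] 74.9
tool mid hsv [ 14  28 102] bench [ 18  43 120]
tool 1061 mean [ 615.  -296.9] rect [ 615.8 -296.8] [171.9  95. ] 3.9
scene
supply 649 mean [608.6 -33.3] rect [611.1 -32.9] [145.7 114. ] 83.7
cap 239 mean [ 436.5 -272.1] rect [ 436.4 -272.3] [72.6 47.6] 38.0
tape 337 mean [ 431.6 -372.2] rect [ 431.3 -372. ] [73.8 56.7] 31.5
green 5 mean [ 438.9 -183.5] rect [ 436.2 -181.4] [ 5.5 17.6] 61.8
tool mid hsv [  7  19 122] bench [100   4 209]
tool 1250 mean [ 623.1 -297.9] rect [ 648.5 -264.4] [253.9 161.8] 3.4
```

```bash
python3 -c "
from h import *
go([.427,-.088,.15],16.4)"
```

```text
dx 37.01 dy -44.38 dz 10.61 yaw 3.9 | tcp [ 0.2337 -0.6327  0.2554] head 20.3 F [ 0.  -0.2 -0.2] w 0.0858 g 0.0 j [ 1.11  0.48  0.02  1.56 -0.01  1.11 -0.08] t 0.10
```

Call:
{"name": "send_rows", "arguments": {
  "steps": [
    {"dx": 4, "dy": -4.5, "dz": 1, "gripper": 0.35},
    {"dx": 8, "dy": -9.5, "dz": 2.2, "gripper": 0.35},
    {"dx": 12, "dy": -14.5, "dz": 3.4, "gripper": 0.35},
    {"dx": 16, "dy": -19.3, "dz": 4.6, "gripper": 0.35},
    {"dx": 18.5, "dy": -22.2, "dz": 5.3, "gripper": 0.35}
  ],
  "force": 40
}}

```text
validation failed for argument at $.st...
```

Call:
{"name": "send_rows", "arguments": {
  "steps": [
    {"dx": 4, "dy": -4.5, "dz": 1, "yaw": 3.9},
    {"dx": 8, "dy": -9.5, "dz": 2.2, "yaw": 3.9},
    {"dx": 12, "dy": -14.5, "dz": 3.4, "yaw": 3.9},
    {"dx": 16, "dy": -19.3, "dz": 4.6, "yaw": 3.9},
    {"dx": 18.5, "dy": -22.2, "dz": 5.3, "yaw": 3.9}
  ]
}}

```text
validation failed for argument at $.st...
```

```bash
python3 - <<'E'
from h import *
f=imaging.grab_frame("wrist");np.savez("w1.npz",**f);print(f["K"],f["R"].round(3),f["t"].round(3))
cv2.imwrite("pics/w1.png",cv2.resize(f["color"][...,::-1],(800,600)))
go([.427,-.088,.04],16.4)
S=imaging.grab_frame("scene");Q=cloud(S)
p,_,_=pose()
k=np.isfinite(Q[...,0])&(np.linalg.norm(Q[...,:2]-p[:2],axis=-1)<.06)&(Q[...,2]>.05)&(Q[...,2]<.33)
print("tips z",np.sort(Q[k][:,2])[:8].round(4))
E
```

```text
[[297.31863964   0.         252.14633681]
 [  0.         297.31863964 192.59894315]
 [  0.           0.           1.        ]] [[ 0.346 -0.938 -0.001]
 [-0.895 -0.331  0.299]
 [-0.281 -0.102 -0.954]] [-0.673 -0.038  0.38 ]
dx 37.01 dy -44.38 dz 21.61 yaw 3.9 | tcp [ 0.2337 -0.6328  0.2556] head 20.3 F [ 0.1 -0.4 -0.1] w 0.0854 g 0.0 j [ 1.11  0.48  0.02  1.56 -0.01  1.11 -0.08] t 0.15
tips z [0.2443 0.2449 0.2451 0.2462 0.2464 0.2465 0.2466 0.247 ]
```

View pics/w1.png

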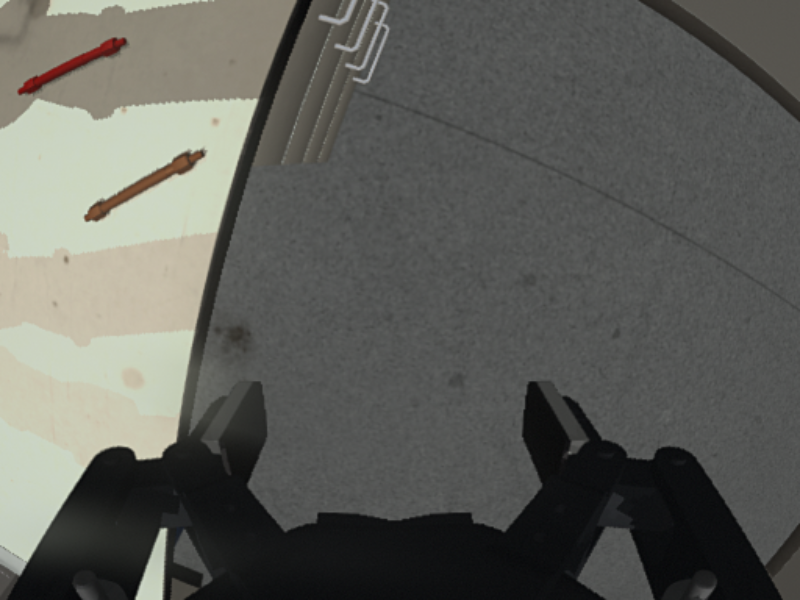

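The move was refused and the arm hasn't moved. The view shows only the brown and red look-alikes at (145,185) and (75,65), plus open fingers. I'll give all the keys in every row.

Call:
{"name": "send_rows", "arguments": {
  "steps": [
    {"dx": 4, "dy": -4.5, "dz": 1, "yaw": 0, "gripper": 0.35},
    {"dx": 8, "dy": -9.5, "dz": 2.2, "yaw": 0, "gripper": 0.35},
    {"dx": 12, "dy": -14.5, "dz": 3.4, "yaw": 0, "gripper": 0.35},
    {"dx": 16, "dy": -19.3, "dz": 4.6, "yaw": 0, "gripper": 0.35},
    {"dx": 18.5, "dy": -22.2, "dz": 5.3, "yaw": 0, "gripper": 0.35}
  ],
  "force": 40
}}

```text
clock: 0.82
tcp_pos: [0.331, -0.358, 0.2029]
orientation: [-3.091, -0.556, 0.0]
contact_force: [1.4, -0.6, 0.9]
grip_width: 0.0297
gripper_force: 0.0
```

Call:
{"name": "send_rows", "arguments": {
  "steps": [
    {"dx": 4, "dy": -4.5, "dz": 1, "yaw": 3.9, "gripper": 0.35},
    {"dx": 8, "dy": -9.5, "dz": 2.2, "yaw": 3.9, "gripper": 0.35},
    {"dx": 12, "dy": -14.5, "dz": 3.4, "yaw": 3.9, "gripper": 0.35},
    {"dx": 16, "dy": -19.3, "dz": 4.6, "yaw": 3.9, "gripper": 0.35},
    {"dx": 18.5, "dy": -22.2, "dz": 5.3, "yaw": 3.9, "gripper": 0.35}
  ]
}}

```text
clock: 1.45
tcp_pos: [0.4276, -0.0859, 0.1501]
orientation: [-3.109, -0.45, -0.001]
contact_force: [0.6, -0.1, -0.9]
grip_width: 0.0302
gripper_force: 0.0
```

```bash
python3 - <<'E'
from h import *
f=imaging.grab_frame("wrist");np.savez("w1.npz",**f);print(f["R"].round(3),f["t"].round(3))
cv2.imwrite("pics/w2.png",cv2.resize(f["color"][...,::-1],(800,600)))
go([.427,-.088,.04],16.4)
S=imaging.grab_frame("scene");Q=cloud(S)
p,_,_=pose()
k=np.isfinite(Q[...,0])&(np.linalg.norm(Q[...,:2]-p[:2],axis=-1)<.06)&(Q[...,2]>.05)&(Q[...,2]<.33)
print("tips z",np.sort(Q[k][:,2])[:8].round(4))
E
```

```text
[[ 0.284 -0.959  0.   ]
 [-0.915 -0.271  0.299]
 [-0.286 -0.085 -0.954]] [-0.203  0.361  0.394]
dx -0.47 dy 0.66 dz 10.96 yaw 0.4 | tcp [ 0.4294 -0.0806  0.1497] head 16.8 F [1.4 3.9 0.1] w 0.0298 g 0.0 j [ 0.29  0.25 -0.28  2.19  0.1   0.71 -1.33] t 1.50
tips z [0.1246 0.1261 0.1261 0.1268 0.1269 0.127  0.1277 0.1277]
```

View pics/w2.png

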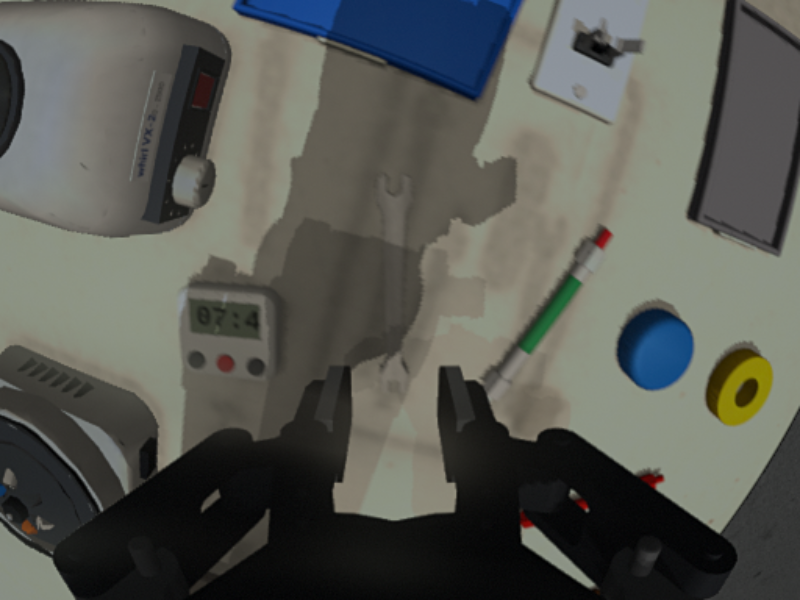

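The wrist view shows the spanner heads at (394,190) and (394,375) and the column nuts at (588,258) and (497,378). The cap is at (656,348) and the tape at (740,387).

```bash
cat >> h.py <<'E'
def wpt(f,uv800,z):
    K,R,t=f["K"],f["R"],f["t"];uv=(np.atleast_2d(uv800).astype(float)+.5)/1.5625-.5
    q=(uv-K[[0,1],[2,2]])/K[0,0];r=np.linalg.norm(q,axis=1,keepdims=True)
    d=np.c_[q/r*np.sin(r),np.cos(r)]@R;c=-R.T@t
    return ((c+d*((z-c[2])/d[:,2])[:,None])[:,:2]*1000).round(1)
E
python3 - <<'E'
from h import *
f=dict(np.load("w1.npz"))
p=wpt(f,[[396,182],[395,395],[397,285]],.006);print("spanner",p,np.degrees(np.arctan2(*(p[0]-p[1])[::-1])))
p=wpt(f,[[606,236],[490,388],[552,313]],.007);print("col",p,np.degrees(np.arctan2(*(p[0]-p[1])[::-1])))
print("cap",wpt(f,[656,348],.016),"tape",wpt(f,[741,387],.012))
v=(cv2.cvtColor(f["color"],cv2.COLOR_RGB2GRAY)).astype(int)
go([.427,-.088,.04],16.4)
E
```

```text
spanner [[ 489.6  -67.5]
 [ 362.2 -104.6]
 [ 432.4  -85.1]] 16.236024173974986
col [[ 499.2 -198.1]
 [ 384.1 -161.9]
 [ 443.  -181.9]] -17.458837326720715
cap [[ 443.5 -261.3]] tape [[ 433.7 -366.5]]
dx -0.28 dy 0.40 dz 10.99 yaw 0.4 | tcp [ 0.4285 -0.0835  0.1499] head 16.8 F [-0.3 -0.8 -0.7] w 0.0301 g 0.0 j [ 0.29  0.25 -0.27  2.19  0.1   0.71 -1.33] t 1.55
```

Call:
{"name": "send_rows", "arguments": {
  "steps": [
    {"dx": 0, "dy": 0, "dz": 4, "yaw": 0, "gripper": 0.35},
    {"dx": 0, "dy": 0, "dz": 8, "yaw": 0, "gripper": 0.35},
    {"dx": 0, "dy": 0, "dz": 10.5, "yaw": 0, "gripper": 0.35},
    {"dx": 0, "dy": 0, "dz": 11.7, "yaw": 0, "gripper": 0.35},
    {"dx": 0, "dy": 0, "dz": 12.1, "yaw": 0, "gripper": 0.35}
  ]
}}

```text
clock: 2.17
tcp_pos: [0.4271, -0.0889, 0.0291]
orientation: [3.11, 0.446, -0.001]
contact_force: [0.3, 0.4, 0.3]
grip_width: 0.0301
gripper_force: 0.0
```

Call:
{"name": "send_rows", "arguments": {
  "steps": [
    {"dx": 0, "dy": 0, "dz": 0, "yaw": 0, "gripper": 0.35},
    {"dx": 0, "dy": 0, "dz": 0, "yaw": 0, "gripper": 0.05},
    {"dx": 0, "dy": 0, "dz": 0, "yaw": 0, "gripper": 0.05},
    {"dx": 0, "dy": 0, "dz": 0, "yaw": 0, "gripper": 0.05},
    {"dx": 0, "dy": 0, "dz": 0, "yaw": 0, "gripper": 0.05}
  ]
}}

```text
clock: 2.8
tcp_pos: [0.4278, -0.0887, 0.0302]
orientation: [3.109, 0.447, 0.002]
contact_force: [-1.7, 0.2, 6.6]
grip_width: 0.009
gripper_force: 39.2
```

Call:
{"name": "send_rows", "arguments": {
  "steps": [
    {"dx": 0, "dy": 0, "dz": -2, "yaw": 0, "gripper": 0.05},
    {"dx": 0, "dy": 0, "dz": -5, "yaw": 0, "gripper": 0.05},
    {"dx": 0, "dy": 0, "dz": -8, "yaw": 0, "gripper": 0.05},
    {"dx": 0, "dy": 0, "dz": -8, "yaw": 0, "gripper": 0.05}
  ]
}}

```text
clock: 3.3
tcp_pos: [0.4287, -0.0888, 0.1115]
orientation: [3.108, 0.447, 0.008]
contact_force: [0.5, 0.1, -0.6]
grip_width: 0.0089
gripper_force: 39.3
```

```bash
python3 - <<'E'
from h import *
f=imaging.grab_frame("wrist");np.savez("w2.npz",**f)
cv2.imwrite("pics/w3.png",cv2.resize(f["color"][...,::-1],(800,600)))
go([.615,-.298,.11],4)
E
```

```text
dx 12.07 dy 25.35 dz 0.09 yaw 12.4 | tcp [ 0.4278 -0.0888  0.1103] head 16.4 F [ 0.5 -0.4  0.2] w 0.0091 g 39.3 j [ 0.29  0.32 -0.26  2.22  0.15  0.61 -1.37] t 3.35
```

View pics/w3.png

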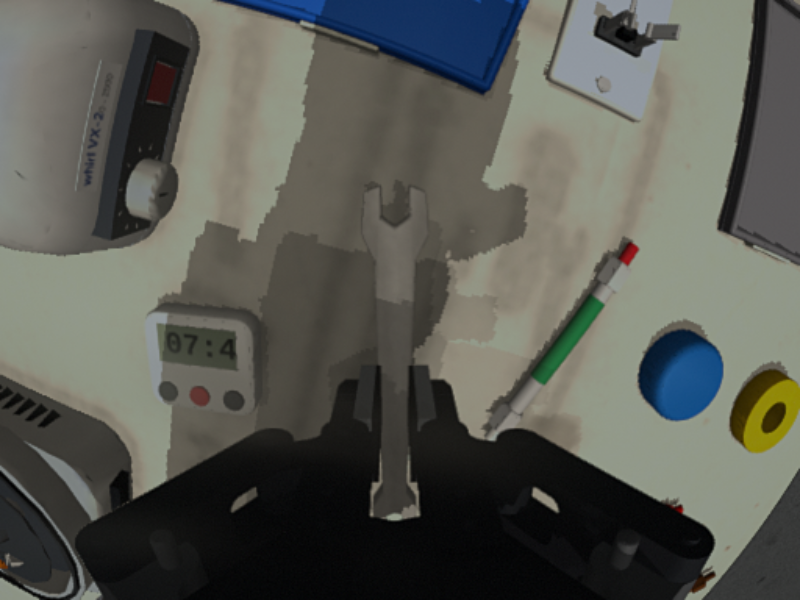

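The spanner is held, its head at (396,215) and its shank straight between the pads.

Call:
{"name": "send_rows", "arguments": {
  "steps": [
    {"dx": 1.5, "dy": 3, "dz": 0, "yaw": 3, "gripper": 0.05},
    {"dx": 4, "dy": 8.5, "dz": 0, "yaw": 6, "gripper": 0.05},
    {"dx": 6.5, "dy": 14, "dz": 0, "yaw": 9, "gripper": 0.05},
    {"dx": 9, "dy": 19, "dz": 0, "yaw": 12.4, "gripper": 0.05},
    {"dx": 11, "dy": 23, "dz": 0, "yaw": 12.4, "gripper": 0.05}
  ]
}}

```text
clock: 3.98
tcp_pos: [0.598, -0.28, 0.1076]
orientation: [-3.14, -0.107, 0.003]
contact_force: [0.5, 0.3, -0.5]
grip_width: 0.0092
gripper_force: 39.3
```

Call:
{"name": "send_rows", "arguments": {
  "steps": [
    {"dx": 0, "dy": 0, "dz": 0, "yaw": 0, "gripper": 0.05},
    {"dx": 0, "dy": 0, "dz": 0, "yaw": 0, "gripper": 0.05}
  ]
}}

```text
clock: 4.22
tcp_pos: [0.5964, -0.2771, 0.1077]
orientation: [-3.138, -0.11, 0.004]
contact_force: [-0.4, 0.4, -0.5]
grip_width: 0.0091
gripper_force: 39.3
```

```bash
python3 - <<'E'
from h import *
f=imaging.grab_frame("wrist");np.savez("w3.npz",**f)
cv2.imwrite("pics/w4.png",cv2.resize(f["color"][...,::-1],(800,600)))
go([.615,-.298,.11],4)
E
```

```text
dx 1.71 dy 2.26 dz -0.20 yaw 0.0 | tcp [ 0.5963 -0.2767  0.1081] head 4.0 F [-0.4  0.2  0. ] w 0.0092 g 39.3 j [ 0.45  0.61 -0.15  1.7   0.11  0.84 -1.25] t 4.28
```

View pics/w4.png

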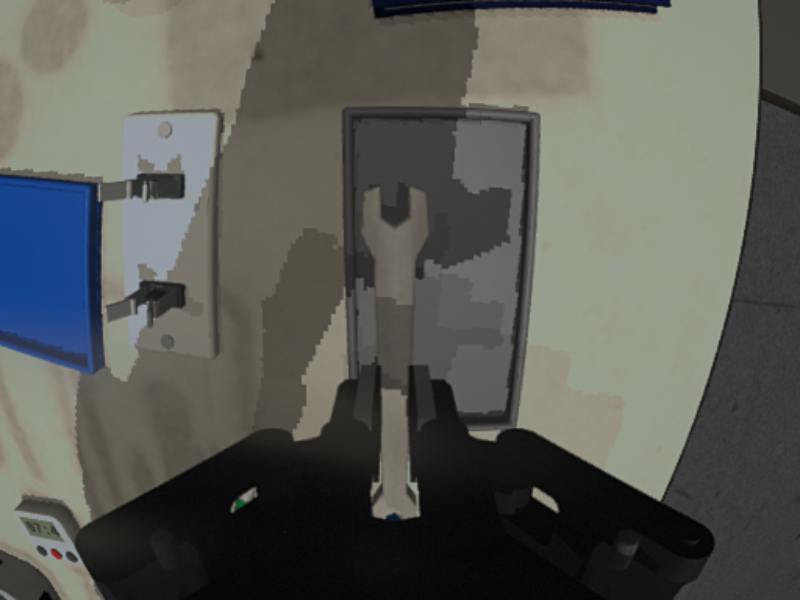

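The wrist view shows the tool tray corners at (346,109), (538,114) and (517,428), and the rack corners at (125,115), (219,112), (216,357) and (124,347). The clip throats are near (143,188) and (150,298).

```bash
python3 - <<'E'
from h import *
f=dict(np.load("w3.npz"))
p=wpt(f,[[346,109],[538,114],[517,428]],.013);a=p[1]-p[2];b=p[0]-p[1];print("tray",p,np.hypot(*a),np.hypot(*b),"c",(p[0]+p[2])/2,"ang",np.degrees(np.arctan2(a[1],a[0])),np.degrees(np.arctan2(b[1],b[0]))-90)
p=wpt(f,[[125,115],[219,112],[216,357],[124,347]],.010);print("rack",p,"c",p.mean(0)); 
for a in(p[0]-p[3],p[1]-p[2]):print(np.hypot(*a),np.degrees(np.arctan2(a[1],a[0])))
go([.615,-.298,.11],4)
E
```

```text
tray [[ 694.8 -247.3]
 [ 701.  -335. ]
 [ 537.3 -348.2]] 164.2313307502561 87.91888306842847 c [ 616.05 -297.75] ang 4.610088442145625 4.043828941710274
rack [[ 694.8 -131.5]
 [ 693.4 -185.6]
 [ 567.1 -182. ]
 [ 566.9 -122.7]] c [ 630.55 -155.45]
128.20237907308893 -3.9359615886289396
126.35129599651911 -1.6326917917743575
dx 1.71 dy 2.26 dz -0.20 yaw 0.0 | tcp [ 0.5963 -0.2767  0.1081] head 4.0 F [-0.4  0.2  0. ] w 0.0092 g 39.3 j [ 0.45  0.61 -0.15  1.7   0.11  0.84 -1.25] t 4.28
```

Call:
{"name": "send_rows", "arguments": {
  "steps": [
    {"dx": 1, "dy": 1.2, "dz": 0, "yaw": 0, "gripper": 0.05},
    {"dx": 1.75, "dy": 2.25, "dz": 1, "yaw": 0, "gripper": 0.05},
    {"dx": 1.75, "dy": 2.25, "dz": 4, "yaw": 0, "gripper": 0.05},
    {"dx": 1.75, "dy": 2.25, "dz": 6, "yaw": 0, "gripper": 0.05},
    {"dx": 1.75, "dy": 2.25, "dz": 7, "yaw": 0, "gripper": 0.05}
  ]
}}

```text
clock: 4.9
tcp_pos: [0.6155, -0.2986, 0.0374]
orientation: [-3.138, -0.11, 0.004]
contact_force: [-0.6, 0.6, -0.7]
grip_width: 0.0096
gripper_force: 39.3
```

Call:
{"name": "send_rows", "arguments": {
  "steps": [
    {"dx": 0, "dy": 0, "dz": 0.3, "yaw": 0, "gripper": 0.05},
    {"dx": 0, "dy": 0, "dz": 0.3, "yaw": 0, "gripper": 0.05},
    {"dx": 0, "dy": 0, "dz": 0.3, "yaw": 0, "gripper": 0.35},
    {"dx": 0, "dy": 0, "dz": 0.1, "yaw": 0, "gripper": 0.35},
    {"dx": 0, "dy": 0, "dz": -0.5, "yaw": 0, "gripper": 0.35}
  ]
}}

```text
clock: 5.52
tcp_pos: [0.6165, -0.2994, 0.0447]
orientation: [3.14, 0.109, -0.0]
contact_force: [1.1, -0.1, 0.0]
grip_width: 0.0298
gripper_force: 0.0
```

Call:
{"name": "send_rows", "arguments": {
  "steps": [
    {"dx": 0, "dy": 0, "dz": -2, "yaw": 0, "gripper": 0.35},
    {"dx": 0, "dy": 0, "dz": -5, "yaw": 0, "gripper": 0.35},
    {"dx": 0, "dy": 0, "dz": -9, "yaw": 0, "gripper": 0.5},
    {"dx": 0, "dy": 0, "dz": -11, "yaw": 0, "gripper": 0.8}
  ]
}}

```text
clock: 6.02
tcp_pos: [0.6179, -0.3, 0.1583]
orientation: [3.138, 0.109, 0.007]
contact_force: [0.2, -0.2, -0.1]
grip_width: 0.0596
gripper_force: 0.0
```

```bash
python3 - <<'E'
from h import *
f=imaging.grab_frame("wrist");np.savez("w4.npz",**f)
cv2.imwrite("pics/w5.png",cv2.resize(f["color"][...,::-1],(800,600)))
go([.439,-.270,.13],-6.5)
E
```

```text
dx -17.73 dy -4.27 dz 2.87 yaw 10.5 | tcp [ 0.6186 -0.3003  0.16  ] head 4.0 F [ 0.7 -0.6  1.9] w 0.0666 g 0.0 j [ 0.46  0.59 -0.15  1.6   0.1   0.95 -1.22] t 6.08
```

View pics/w5.png

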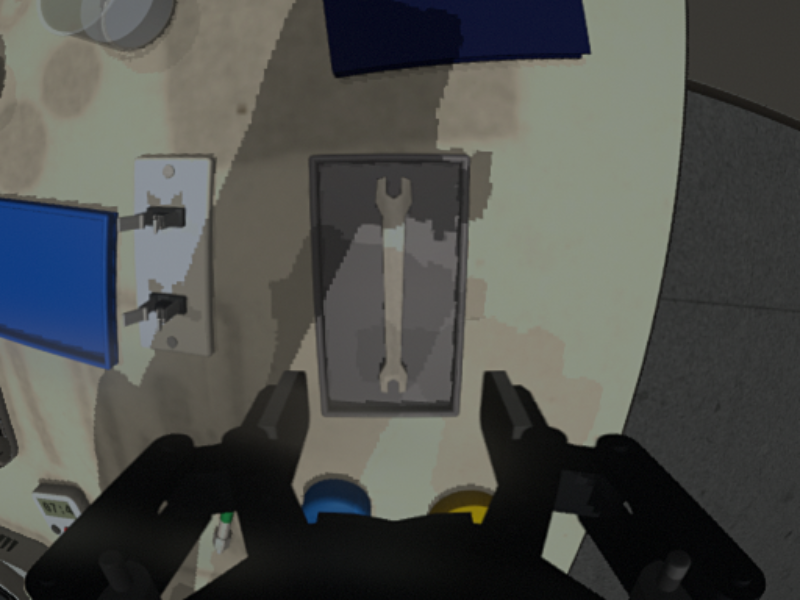

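The spanner lies inside the grey tray, with its heads at (393,200) and (393,375). Next is the cap.

Call:
{"name": "send_rows", "arguments": {
  "steps": [
    {"dx": -3, "dy": -0.7, "dz": 1, "yaw": -10, "gripper": 0.95},
    {"dx": -7.5, "dy": -1.8, "dz": 2, "yaw": -20, "gripper": 0.95},
    {"dx": -12, "dy": -2.9, "dz": 3, "yaw": -30, "gripper": 0.95},
    {"dx": -15.5, "dy": -3.9, "dz": 4, "yaw": -40, "gripper": 0.95},
    {"dx": -17.5, "dy": -4.3, "dz": 5, "yaw": -50, "gripper": 0.95}
  ]
}}

```text
clock: 6.7
tcp_pos: [0.4363, -0.2681, 0.1035]
orientation: [-2.794, -1.432, 0.003]
contact_force: [0.3, -0.6, 0.0]
grip_width: 0.081
gripper_force: 0.0
```

Call:
{"name": "send_rows", "arguments": {
  "steps": [
    {"dx": 0, "dy": 0, "dz": 0, "yaw": -10, "gripper": 0.95},
    {"dx": 0, "dy": 0, "dz": 0, "yaw": -20, "gripper": 0.95},
    {"dx": 0, "dy": 0, "dz": 0, "yaw": -29.5, "gripper": 0.95},
    {"dx": 0, "dy": 0, "dz": 0, "yaw": -29.5, "gripper": 0.95}
  ]
}}

```text
clock: 7.2
tcp_pos: [0.4385, -0.2685, 0.1038]
orientation: [-2.345, -2.089, -0.0]
contact_force: [-0.2, 0.0, 0.3]
grip_width: 0.0811
gripper_force: 0.0
```

```bash
python3 - <<'E'
from h import *
f=imaging.grab_frame("wrist");np.savez("w5.npz",**f)
hsv=cv2.cvtColor(f["color"],cv2.COLOR_RGB2HSV).astype(int);H,S=hsv[...,0],hsv[...,1]
for n,m,z in(("cap",(abs(H-106)<18)&(S>110),.020),("tape",(abs(H-28)<10)&(S>150),.016)):
    k,l,s,c=cv2.connectedComponentsWithStats(cv2.medianBlur(m.astype(np.uint8),3))
    for i in np.argsort(-s[1:,4])[:2]+1:
        v,u=np.nonzero(l==i);P=wpt(f,(np.c_[u,v]+.5)*1.5625-.5,z);print(n,s[i],"mean",P.mean(0),"circ",cv2.minEnclosingCircle(P.astype(np.float32)))
go([.4395,-.269,.030],83.5)
E
```

```text
cap [ 220  168   72   73 4104] mean [ 441.10626218 -263.87519493] circ ((441.0903015136719, -264.462158203125), 28.1649227142334)
cap [448   0  35   9 198] mean [ 635.97222222 -112.57121212] circ ((632.6500244140625, -111.69999694824219), 20.458171844482422)
tape [ 225  290   68   44 2223] mean [ 432.12681062 -366.85231669] circ ((431.95001220703125, -369.6000061035156), 31.36094093322754)
dx -0.04 dy 0.10 dz 7.39 yaw -0.2 | tcp [ 0.4386 -0.2686  0.1039] head 83.3 F [0.1 0.5 0.1] w 0.0812 g 0.0 j [ 0.83  0.47 -0.49  2.04  0.33  0.71  0.01] t 7.25
```

Call:
{"name": "send_rows", "arguments": {
  "steps": [
    {"dx": 0.15, "dy": 0.1, "dz": 3, "yaw": 0, "gripper": 0.95},
    {"dx": 0.15, "dy": 0.1, "dz": 6, "yaw": 0, "gripper": 0.95},
    {"dx": 0.15, "dy": 0.1, "dz": 7.3, "yaw": 0, "gripper": 0.9},
    {"dx": 0.15, "dy": 0.1, "dz": 7.4, "yaw": 0, "gripper": 0.5},
    {"dx": 0.15, "dy": 0.1, "dz": 7.4, "yaw": 0, "gripper": 0.5}
  ]
}}

```text
clock: 7.88
tcp_pos: [0.4408, -0.2674, 0.0312]
orientation: [2.344, 2.09, 0.001]
contact_force: [-0.7, 0.4, -0.9]
grip_width: 0.0522
gripper_force: 41.7
```

Call:
{"name": "send_rows", "arguments": {
  "steps": [
    {"dx": 0, "dy": 0, "dz": 0, "yaw": 0, "gripper": 0.5},
    {"dx": 0, "dy": 0, "dz": 0, "yaw": 0, "gripper": 0.5}
  ]
}}

```text
clock: 8.12
tcp_pos: [0.4405, -0.2676, 0.0309]
orientation: [2.344, 2.09, 0.0]
contact_force: [1.0, 0.0, -1.2]
grip_width: 0.0521
gripper_force: 41.7
```

Call:
{"name": "send_rows", "arguments": {
  "steps": [
    {"dx": 0, "dy": 0, "dz": -2, "yaw": 0, "gripper": 0.5},
    {"dx": 0, "dy": 0, "dz": -5, "yaw": 0, "gripper": 0.5},
    {"dx": 0, "dy": 0, "dz": -8, "yaw": 0, "gripper": 0.5},
    {"dx": 0, "dy": 0, "dz": -8, "yaw": 0, "gripper": 0.5}
  ]
}}

```text
clock: 8.62
tcp_pos: [0.4416, -0.2681, 0.1126]
orientation: [2.341, 2.088, 0.002]
contact_force: [-0.0, 0.7, -0.2]
grip_width: 0.0523
gripper_force: 41.9
```

```bash
python3 -c "
from h import *
go([.615,.003,.11],83.5)"
```

```text
dx 28.91 dy 14.13 dz 0.26 yaw -0.1 | tcp [ 0.4416 -0.2681  0.1126] head 83.4 F [-0.   0.7 -0.2] w 0.0523 g 41.9 j [ 0.83  0.46 -0.5   2.03  0.33  0.73  0.01] t 8.62
```

Call:
{"name": "send_rows", "arguments": {
  "steps": [
    {"dx": 3, "dy": 1.5, "dz": 0, "yaw": 0, "gripper": 0.5},
    {"dx": 8, "dy": 4, "dz": 0, "yaw": 0, "gripper": 0.5},
    {"dx": 13, "dy": 6.5, "dz": 0, "yaw": 0, "gripper": 0.5},
    {"dx": 18, "dy": 9, "dz": 0, "yaw": 0, "gripper": 0.5},
    {"dx": 23, "dy": 11.5, "dz": 0, "yaw": 0, "gripper": 0.5}
  ]
}}

```text
clock: 9.25
tcp_pos: [0.5808, -0.0505, 0.1093]
orientation: [-2.344, -2.09, 0.002]
contact_force: [1.3, -0.5, -0.3]
grip_width: 0.0521
gripper_force: 41.9
```

Call:
{"name": "send_rows", "arguments": {
  "steps": [
    {"dx": 3.5, "dy": 1.5, "dz": 0, "yaw": 0, "gripper": 0.5},
    {"dx": 5.5, "dy": 2.3, "dz": 0, "yaw": 0, "gripper": 0.5},
    {"dx": 5.9, "dy": 2.6, "dz": 0, "yaw": 0, "gripper": 0.5},
    {"dx": 5.9, "dy": 2.6, "dz": 0, "yaw": 0, "gripper": 0.5}
  ]
}}

```text
clock: 9.75
tcp_pos: [0.6125, 0.0021, 0.1098]
orientation: [2.346, 2.089, -0.003]
contact_force: [-0.1, -0.2, 0.2]
grip_width: 0.0522
gripper_force: 41.9
```

```bash
python3 - <<'E'
from h import *
f=imaging.grab_frame("wrist");np.savez("w6.npz",**f)
cv2.imwrite("pics/w6.png",cv2.resize(f["color"][...,::-1],(800,600)))
go([.615,.003,.035],83.5)
E
```

```text
dx 0.18 dy 0.25 dz 7.49 yaw -0.2 | tcp [0.6124 0.0016 0.1099] head 83.3 F [-0.1  0.9 -0.1] w 0.0524 g 41.9 j [ 0.27  0.6  -0.51  1.8   0.37  0.84 -0.53] t 9.80
```

View pics/w6.png

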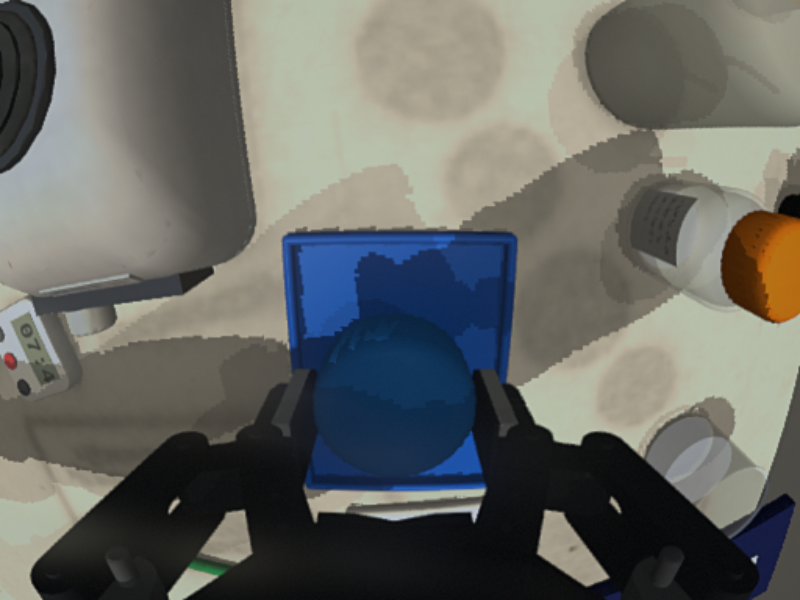

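The wrist view shows the cap held over the tray. The tray corners are at (284,234), (516,234), (310,486) and (487,486).

```bash
python3 - <<'E'
from h import *
f=dict(np.load("w6.npz"))
p=wpt(f,[[284,235],[516,235],[310,486],[486,486]],.013);print(p,"c",p.mean(0))
a=p[0]+p[1]-p[2]-p[3];print(np.degrees(np.arctan2(a[1],a[0])))
E
```

```text
[[ 565.4   51. ]
 [ 675.2   38.4]
 [ 550.2  -97.2]
 [ 654.9 -109.7]] c [611.425 -29.375]
83.16790187222271
```

Call:
{"name": "send_rows", "arguments": {
  "steps": [
    {"dx": 0.2, "dy": 0.25, "dz": 2, "yaw": 0, "gripper": 0.5},
    {"dx": 0.2, "dy": 0.25, "dz": 4.5, "yaw": 0, "gripper": 0.5},
    {"dx": 0.2, "dy": 0.25, "dz": 6.3, "yaw": 0, "gripper": 0.5},
    {"dx": 0.2, "dy": 0.25, "dz": 7.1, "yaw": 0, "gripper": 0.5},
    {"dx": 0.2, "dy": 0.25, "dz": 7.4, "yaw": 0, "gripper": 0.5}
  ]
}}

```text
clock: 10.42
tcp_pos: [0.6157, 0.0054, 0.0358]
orientation: [-2.344, -2.091, 0.001]
contact_force: [-0.2, -0.6, -0.2]
grip_width: 0.0522
gripper_force: 41.9
```

Call:
{"name": "send_rows", "arguments": {
  "steps": [
    {"dx": 0, "dy": 0, "dz": 0, "yaw": 0, "gripper": 0.5},
    {"dx": 0, "dy": 0, "dz": 0.1, "yaw": 0, "gripper": 0.5},
    {"dx": 0, "dy": 0, "dz": 0.1, "yaw": 0, "gripper": 0.72},
    {"dx": 0, "dy": 0, "dz": 0.1, "yaw": 0, "gripper": 0.72},
    {"dx": 0, "dy": 0, "dz": -0.5, "yaw": 0, "gripper": 0.72}
  ]
}}

```text
clock: 11.05
tcp_pos: [0.6155, 0.0055, 0.0413]
orientation: [-2.344, -2.091, 0.001]
contact_force: [0.4, 0.6, 0.2]
grip_width: 0.0615
gripper_force: 0.0
```

Call:
{"name": "send_rows", "arguments": {
  "steps": [
    {"dx": 0, "dy": 0, "dz": -2, "yaw": 0, "gripper": 0.72},
    {"dx": 0, "dy": 0, "dz": -5, "yaw": 0, "gripper": 0.8},
    {"dx": 0, "dy": 0, "dz": -7, "yaw": 0, "gripper": 1},
    {"dx": 0, "dy": 0, "dz": -7.5, "yaw": 0, "gripper": 1}
  ]
}}

```text
clock: 11.55
tcp_pos: [0.6168, 0.0056, 0.1185]
orientation: [2.343, 2.09, 0.004]
contact_force: [0.4, -0.1, -0.2]
grip_width: 0.0853
gripper_force: 0.0
```

```bash
python3 - <<'E'
from h import *
f=imaging.grab_frame("wrist");np.savez("w7.npz",**f)
hsv=cv2.cvtColor(f["color"],cv2.COLOR_RGB2HSV)[260:310,230:280];print(f["color"][150,255],f["color"][260,255])
go([.4315,-.3705,.10],83.5)
S=imaging.grab_frame("scene");Q=cloud(S)
k=(np.abs(Q[...,:2]-[.615,.003]).max(-1)<.04)&(Q[...,2]>.018)&(Q[...,2]<.05)
print(k.sum(),Q[k].mean(0),np.percentile(Q[k][:,2],[5,50,95]))
E
```

```text
[87 85 79] [ 17  50 104]
dx -39.46 dy -14.10 dz 1.76 yaw -0.0 | tcp [0.6165 0.0055 0.118 ] head 83.5 F [1.6 0.6 0.4] w 0.0858 g 0.0 j [ 0.27  0.59 -0.51  1.79  0.37  0.86 -0.53] t 11.60
114 [ 6.09922702e-01 -4.08327541e-04  2.63396154e-02] [0.02030003 0.02705107 0.02986085]
```

Call:
{"name": "send_rows", "arguments": {
  "steps": [
    {"dx": -3, "dy": -1, "dz": 0, "yaw": 0, "gripper": 1},
    {"dx": -8, "dy": -3, "dz": 0, "yaw": 0, "gripper": 1},
    {"dx": -13.5, "dy": -5, "dz": 0, "yaw": 0, "gripper": 1},
    {"dx": -19, "dy": -7, "dz": 0, "yaw": 0, "gripper": 1},
    {"dx": -24.5, "dy": -9, "dz": 0, "yaw": 0, "gripper": 1}
  ]
}}

```text
clock: 12.28
tcp_pos: [0.4968, -0.2291, 0.1153]
orientation: [-2.343, -2.091, 0.001]
contact_force: [0.9, -1.3, -0.3]
grip_width: 0.0851
gripper_force: 0.0
```

Call:
{"name": "send_rows", "arguments": {
  "steps": [
    {"dx": -5.5, "dy": -2, "dz": 0.5, "yaw": 0, "gripper": 1},
    {"dx": -10.5, "dy": -3.6, "dz": 1, "yaw": 0, "gripper": 1},
    {"dx": -14, "dy": -4.8, "dz": 1.6, "yaw": 0, "gripper": 1},
    {"dx": -15, "dy": -5.1, "dz": 1.8, "yaw": 0, "gripper": 1},
    {"dx": -15, "dy": -5.1, "dz": 1.8, "yaw": 0, "gripper": 1}
  ]
}}

```text
clock: 12.9
tcp_pos: [0.4305, -0.3704, 0.0975]
orientation: [-2.344, -2.09, -0.0]
contact_force: [1.0, 0.3, 0.4]
grip_width: 0.0856
gripper_force: 0.0
```

```bash
python3 - <<'E'
from h import *
f=imaging.grab_frame("wrist");np.savez("w8.npz",**f)
hsv=cv2.cvtColor(f["color"],cv2.COLOR_RGB2HSV).astype(int);H,S=hsv[...,0],hsv[...,1]
m=((abs(H-28)<10)&(S>150)).astype(np.uint8)
k,l,s,c=cv2.connectedComponentsWithStats(cv2.medianBlur(m,3));i=1+np.argmax(s[1:,4])
v,u=np.nonzero(l==i)
for z in(.010,.019):P=wpt(f,(np.c_[u,v]+.5)*1.5625-.5,z);print(s[i],P.mean(0),cv2.minEnclosingCircle(P.astype(np.float32)))
go([.4315,-.3705,.026],83.5)
E
```

```text
[ 213  166   84   84 4895] [ 432.21740552 -369.4992237 ] ((431.9861145019531, -370.3074645996094), 33.13664627075195)
[ 213  166   84   84 4895] [ 432.53536261 -366.16518897] ((432.3594055175781, -366.9522705078125), 31.681467056274414)
dx -0.12 dy 0.02 dz 7.19 yaw 0.0 | tcp [ 0.4314 -0.3694  0.0979] head 83.5 F [0.2 1.  0.5] w 0.0854 g 0.0 j [ 0.96  0.55 -0.47  1.91  0.35  0.76  0.18] t 12.95
```

Call:
{"name": "send_rows", "arguments": {
  "steps": [
    {"dx": 0, "dy": 0.05, "dz": 3, "yaw": 0, "gripper": 1},
    {"dx": 0, "dy": 0.05, "dz": 6, "yaw": 0, "gripper": 1},
    {"dx": 0, "dy": 0.05, "dz": 7, "yaw": 0, "gripper": 0.9},
    {"dx": 0, "dy": 0.05, "dz": 7.2, "yaw": 0, "gripper": 0.6},
    {"dx": 0, "dy": 0.05, "dz": 7.2, "yaw": 0, "gripper": 0.6}
  ]
}}

```text
clock: 13.58
tcp_pos: [0.4323, -0.3707, 0.0273]
orientation: [2.342, 2.092, 0.001]
contact_force: [0.8, -0.8, 0.3]
grip_width: 0.0593
gripper_force: 43.0
```

Call:
{"name": "send_rows", "arguments": {
  "steps": [
    {"dx": 0, "dy": 0, "dz": 0, "yaw": 0, "gripper": 0.6},
    {"dx": 0, "dy": 0, "dz": 0, "yaw": 0, "gripper": 0.6}
  ]
}}

```text
clock: 13.82
tcp_pos: [0.4315, -0.3712, 0.0268]
orientation: [2.344, 2.091, 0.0]
contact_force: [-0.4, 0.1, -0.1]
grip_width: 0.0594
gripper_force: 43.0
```

Call:
{"name": "send_rows", "arguments": {
  "steps": [
    {"dx": 0, "dy": 0, "dz": -2, "yaw": 0, "gripper": 0.6},
    {"dx": 0, "dy": 0, "dz": -5, "yaw": 0, "gripper": 0.6},
    {"dx": 0, "dy": 0, "dz": -8, "yaw": 0, "gripper": 0.6},
    {"dx": 0, "dy": 0, "dz": -8, "yaw": 0, "gripper": 0.6}
  ]
}}

```text
clock: 14.32
tcp_pos: [0.433, -0.3721, 0.1099]
orientation: [2.34, 2.087, 0.001]
contact_force: [0.6, 0.2, -0.8]
grip_width: 0.0592
gripper_force: 43.2
```

```bash
python3 -c "
from h import *
go([.607,-.067,.10],83.5)"
```

```text
dx 32.30 dy 13.81 dz 0.96 yaw -0.0 | tcp [ 0.433  -0.3721  0.1099] head 83.5 F [ 0.6  0.2 -0.8] w 0.0592 g 43.2 j [ 0.97  0.53 -0.48  1.91  0.34  0.78  0.19] t 14.32
```

Call:
{"name": "send_rows", "arguments": {
  "steps": [
    {"dx": 3, "dy": 1.2, "dz": 0, "yaw": 0, "gripper": 0.6},
    {"dx": 8, "dy": 3.4, "dz": 0, "yaw": 0, "gripper": 0.6},
    {"dx": 13.5, "dy": 5.8, "dz": 0, "yaw": 0, "gripper": 0.6},
    {"dx": 19, "dy": 8.1, "dz": 0, "yaw": 0, "gripper": 0.6},
    {"dx": 24, "dy": 10.3, "dz": 0, "yaw": 0, "gripper": 0.6}
  ]
}}

```text
clock: 14.95
tcp_pos: [0.5614, -0.1422, 0.1062]
orientation: [-2.344, -2.092, 0.0]
contact_force: [0.3, -0.4, -1.6]
grip_width: 0.0592
gripper_force: 43.2
```

Call:
{"name": "send_rows", "arguments": {
  "steps": [
    {"dx": 4.5, "dy": 1.9, "dz": 0, "yaw": 0, "gripper": 0.6},
    {"dx": 7.5, "dy": 3.2, "dz": 0, "yaw": 0, "gripper": 0.6},
    {"dx": 8.4, "dy": 3.55, "dz": 0, "yaw": 0, "gripper": 0.6},
    {"dx": 8.4, "dy": 3.55, "dz": 0, "yaw": 0, "gripper": 0.6},
    {"dx": 8.4, "dy": 3.55, "dz": 0, "yaw": 0, "gripper": 0.6}
  ]
}}

```text
clock: 15.58
tcp_pos: [0.6048, -0.0671, 0.106]
orientation: [2.347, 2.088, -0.003]
contact_force: [0.1, -0.1, -0.2]
grip_width: 0.0592
gripper_force: 43.2
```

```bash
python3 - <<'E'
from h import *
f=imaging.grab_frame("wrist");np.savez("w9.npz",**f)
cv2.imwrite("pics/w9.png",cv2.resize(f["color"][...,::-1],(800,600)))
go([.607,-.066,.031],83.5)
E
```

```text
dx 0.14 dy 0.20 dz 7.51 yaw -0.2 | tcp [ 0.6049 -0.0671  0.1061] head 83.3 F [-0.3  0.4 -0.4] w 0.0590 g 43.2 j [ 0.38  0.6  -0.5   1.81  0.37  0.83 -0.42] t 15.62
```

View pics/w9.png

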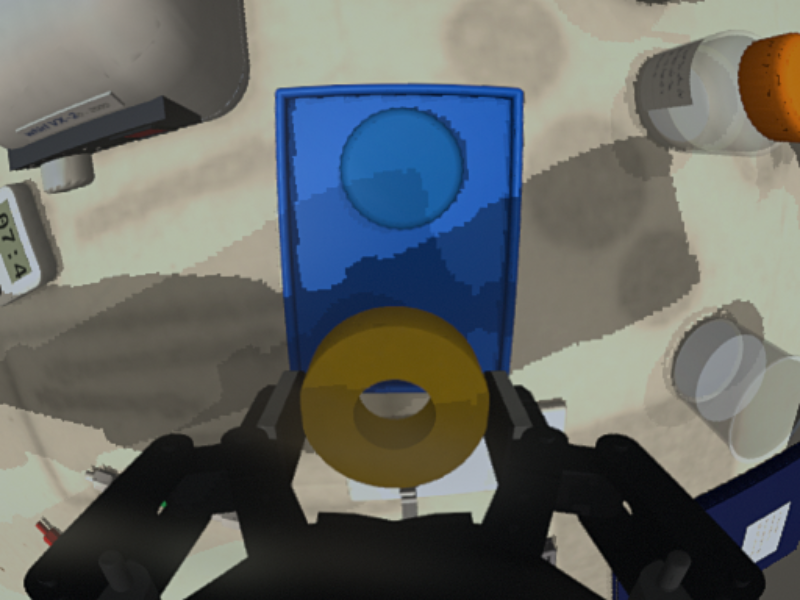

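The cap lies flat in the far half of the tray at (402,168). The tape is held over the near half.

Call:
{"name": "send_rows", "arguments": {
  "steps": [
    {"dx": 0.15, "dy": 0.2, "dz": 2, "yaw": 0, "gripper": 0.6},
    {"dx": 0.15, "dy": 0.2, "dz": 4.5, "yaw": 0, "gripper": 0.6},
    {"dx": 0.15, "dy": 0.2, "dz": 6.3, "yaw": 0, "gripper": 0.6},
    {"dx": 0.15, "dy": 0.2, "dz": 7.1, "yaw": 0, "gripper": 0.6},
    {"dx": 0.15, "dy": 0.2, "dz": 7.45, "yaw": 0, "gripper": 0.6}
  ]
}}

```text
clock: 16.25
tcp_pos: [0.6078, -0.0636, 0.0313]
orientation: [-2.344, -2.091, 0.0]
contact_force: [-0.8, -0.1, 0.3]
grip_width: 0.0593
gripper_force: 43.2
```

Call:
{"name": "send_rows", "arguments": {
  "steps": [
    {"dx": 0, "dy": 0, "dz": 0, "yaw": 0, "gripper": 0.6},
    {"dx": 0, "dy": 0, "dz": 0.1, "yaw": 0, "gripper": 0.6},
    {"dx": 0, "dy": 0, "dz": 0.1, "yaw": 0, "gripper": 0.79},
    {"dx": 0, "dy": 0, "dz": 0.1, "yaw": 0, "gripper": 0.79},
    {"dx": 0, "dy": 0, "dz": -0.5, "yaw": 0, "gripper": 0.79}
  ]
}}

```text
clock: 16.88
tcp_pos: [0.6076, -0.0635, 0.0368]
orientation: [-2.344, -2.091, 0.001]
contact_force: [-1.0, -0.7, -0.6]
grip_width: 0.0676
gripper_force: 0.0
```

Call:
{"name": "send_rows", "arguments": {
  "steps": [
    {"dx": 0, "dy": 0, "dz": -2, "yaw": 0, "gripper": 0.79},
    {"dx": 0, "dy": 0, "dz": -5, "yaw": 0, "gripper": 0.7},
    {"dx": 0, "dy": 0, "dz": -8, "yaw": 0, "gripper": 0.5},
    {"dx": 0, "dy": 0, "dz": -9, "yaw": 0, "gripper": 0.4}
  ]
}}

```text
clock: 17.38
tcp_pos: [0.6093, -0.0634, 0.13]
orientation: [2.342, 2.089, 0.005]
contact_force: [-0.1, 0.3, -1.1]
grip_width: 0.0341
gripper_force: 0.0
```

```bash
python3 - <<'E'
from h import *
go([.439,-.183,.14],-17)
S=imaging.grab_frame("scene");Q=cloud(S)
for n,c in(("cap",[.615,.004]),("tape",[.607,-.066])):
    k=(np.abs(Q[...,:2]-c).max(-1)<.035)&(Q[...,2]>.016)&(Q[...,2]<.05)
    print(n,k.sum(),Q[k].mean(0).round(4),np.percentile(Q[k][:,2],[5,50,95]).round(4))
E
```

```text
dx -13.82 dy -15.56 dz -1.07 yaw -79.5 | tcp [ 0.6093 -0.0634  0.13  ] head 83.5 F [-0.1  0.3 -1.1] w 0.0341 g 0.0 j [ 0.38  0.57 -0.51  1.79  0.35  0.87 -0.41] t 17.38
cap 125 [ 0.6087 -0.0016  0.0258] [0.0175 0.0273 0.0302]
tape 144 [ 0.6048 -0.0684  0.0221] [0.0174 0.0225 0.0253]
```

Call:
{"name": "send_rows", "arguments": {
  "steps": [
    {"dx": -2.5, "dy": -3, "dz": -0.2, "yaw": -10, "gripper": 0.4},
    {"dx": -6, "dy": -7, "dz": -0.4, "yaw": -20, "gripper": 0.4},
    {"dx": -9.5, "dy": -11, "dz": -0.6, "yaw": -30, "gripper": 0.4},
    {"dx": -12.5, "dy": -14, "dz": -0.8, "yaw": -40, "gripper": 0.4},
    {"dx": -13.8, "dy": -15.4, "dz": -1, "yaw": -50, "gripper": 0.4}
  ]
}}

```text
clock: 18.05
tcp_pos: [0.4362, -0.1848, 0.136]
orientation: [-1.235, -2.886, 0.002]
contact_force: [-0.6, 1.0, 0.2]
grip_width: 0.0341
gripper_force: 0.0
```

Call:
{"name": "send_rows", "arguments": {
  "steps": [
    {"dx": 0, "dy": 0, "dz": 0, "yaw": -10, "gripper": 0.4},
    {"dx": 0, "dy": 0, "dz": 0, "yaw": -20, "gripper": 0.4},
    {"dx": 0, "dy": 0, "dz": 0, "yaw": -29.5, "gripper": 0.4},
    {"dx": 0, "dy": 0, "dz": 0, "yaw": -29.5, "gripper": 0.4},
    {"dx": 0, "dy": 0, "dz": 0, "yaw": -29.5, "gripper": 0.4}
  ]
}}

```text
clock: 18.68
tcp_pos: [0.4389, -0.1831, 0.1365]
orientation: [-0.47, -3.106, -0.0]
contact_force: [0.8, 0.2, -0.5]
grip_width: 0.0342
gripper_force: 0.0
```

```bash
python3 - <<'E'
from h import *
f=imaging.grab_frame("wrist");np.savez("w10.npz",**f)
cv2.imwrite("pics/w10.png",cv2.resize(f["color"][...,::-1],(800,600)))
go([.439,-.183,.032],-17)
E
```

```text
dx 0.00 dy 0.01 dz 10.46 yaw -0.2 | tcp [ 0.439  -0.1831  0.1366] head 162.8 F [ 0.1 -1.3  0.8] w 0.0339 g 0.0 j [ 0.99  0.46 -0.88  2.08  0.48  0.81  1.09] t 18.73
```

View pics/w10.png

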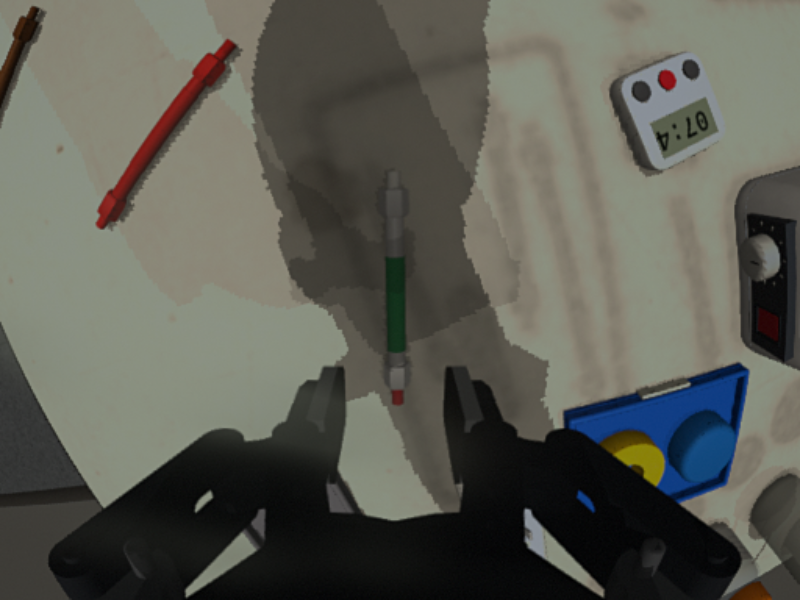

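The column lies below with its tips at (393,171) and (398,404) and its green sleeve at (397,305). Tape and cap sit side by side in the tray.

```bash
python3 - <<'E'
from h import *
f=dict(np.load("w10.npz"))
p=wpt(f,[[393,171],[398,404],[396.5,257],[397,352]],.008);a=p[0]-p[1];print(p,np.hypot(*a),p[:2].mean(0),p[2:].mean(0),np.degrees(np.arctan2(a[1],a[0])))
E
```

```text
[[ 371.4 -161.6]
 [ 503.2 -199.4]
 [ 416.3 -173.6]
 [ 469.8 -189.8]] 137.11338373769354 [ 437.3 -180.5] [ 443.05 -181.7 ] 163.99720502038994
```

Call:
{"name": "send_rows", "arguments": {
  "steps": [
    {"dx": 0.05, "dy": 0.1, "dz": 4, "yaw": -0.6, "gripper": 0.4},
    {"dx": 0.05, "dy": 0.1, "dz": 8, "yaw": -0.6, "gripper": 0.4},
    {"dx": 0.05, "dy": 0.1, "dz": 10, "yaw": -0.6, "gripper": 0.4},
    {"dx": 0.05, "dy": 0.1, "dz": 10.4, "yaw": -0.6, "gripper": 0.4},
    {"dx": 0.05, "dy": 0.1, "dz": 10.45, "yaw": -0.6, "gripper": 0.4}
  ],
  "force": 80
}}

```text
clock: 19.35
tcp_pos: [0.4394, -0.1819, 0.0327]
orientation: [0.449, 3.109, -0.0]
contact_force: [-0.1, 0.3, 0.1]
grip_width: 0.0342
gripper_force: 0.0
```

Call:
{"name": "send_rows", "arguments": {
  "steps": [
    {"dx": 0, "dy": 0, "dz": 0, "yaw": 0, "gripper": 0.05},
    {"dx": 0, "dy": 0, "dz": 0, "yaw": 0, "gripper": 0.05},
    {"dx": 0, "dy": 0, "dz": 0, "yaw": 0, "gripper": 0.05},
    {"dx": 0, "dy": 0, "dz": 0, "yaw": 0, "gripper": 0.05}
  ]
}}

```text
clock: 19.85
tcp_pos: [0.4396, -0.1823, 0.0334]
orientation: [0.449, 3.108, -0.001]
contact_force: [-0.9, 0.4, 6.9]
grip_width: 0.0054
gripper_force: 50.7
```

Call:
{"name": "send_rows", "arguments": {
  "steps": [
    {"dx": 0, "dy": 0, "dz": -2, "yaw": 0, "gripper": 0.02},
    {"dx": 0, "dy": 0, "dz": -5, "yaw": 0, "gripper": 0.02},
    {"dx": 0, "dy": 0, "dz": -8, "yaw": 0, "gripper": 0.02},
    {"dx": 0, "dy": 0, "dz": -8.5, "yaw": 0, "gripper": 0.02},
    {"dx": 0, "dy": 0, "dz": -8.5, "yaw": 0, "gripper": 0.02}
  ]
}}

```text
clock: 20.48
tcp_pos: [0.4387, -0.1824, 0.1173]
orientation: [0.45, 3.109, -0.001]
contact_force: [-0.5, 1.0, -1.2]
grip_width: 0.0039
gripper_force: 71.5
```

```bash
python3 - <<'E'
from h import *
f=imaging.grab_frame("wrist");S=imaging.grab_frame("scene");np.savez("w11.npz",**f);np.savez("s11.npz",**S)
Q=cloud(S);p,R,o=pose()
u=R[:2,0]; d=Q[...,:2]-p[:2]; a=d@u; b=d@np.array([-u[1],u[0]])
for lo in range(-70,70,10):
    k=(abs(b)<.012)&(a>lo/1000)&(a<=(lo+10)/1000)&(Q[...,2]>.05)&(Q[...,2]<.3)
    if k.sum(): print(lo,k.sum(),np.percentile(Q[k][:,2],[2,50,98]).round(4),np.median(b[k]).round(4))
v,w=np.nonzero((np.linalg.norm(d,axis=-1)<.08)&(Q[...,2]>.04)&(Q[...,2]<.12));print(v.min(),v.max(),w.min(),w.max())
y,x=(v.min()+v.max())//2,(w.min()+w.max())//2
A=cv2.resize(S["color"][max(y-48,0):y+48,max(x-64,0):x+64,::-1],(400,300),interpolation=cv2.INTER_CUBIC)
B=cv2.resize(f["color"][...,::-1],(400,300),interpolation=cv2.INTER_AREA)
cv2.imwrite("pics/c11.png",np.hstack([A,B]))
go([.630,-.156,.12],178)
E
```

```text
-70 3 [0.0915 0.0928 0.093 ] 0.0016
-60 8 [0.0865 0.0922 0.0954] 0.0032
-50 16 [0.0841 0.0946 0.0983] 0.0057
-40 16 [0.0853 0.0938 0.0975] 0.004
-30 11 [0.0883 0.0928 0.0969] 0.0045
-20 8 [0.0871 0.0935 0.1333] 0.0051
-10 10 [0.0878 0.1216 0.1461] 0.0087
0 41 [0.0909 0.1231 0.2044] 0.0057
10 153 [0.0906 0.1577 0.2026] -0.0035
20 19 [0.0913 0.0953 0.2729] 0.0043
30 140 [0.0919 0.2565 0.2978] 0.0031
40 12 [0.0887 0.0941 0.2523] 0.0053
50 21 [0.0842 0.0942 0.0979] 0.0058
60 15 [0.0857 0.0922 0.0978] 0.0046
198 215 256 296
dx -17.65 dy 7.92 dz -0.38 yaw -14.4 | tcp [ 0.4383 -0.182   0.1165] head 163.6 F [-0.1  0.2 -1.1] w 0.0032 g 71.5 j [ 0.96  0.49 -0.85  2.1   0.53  0.78  1.06] t 20.57
```

View pics/c11.png

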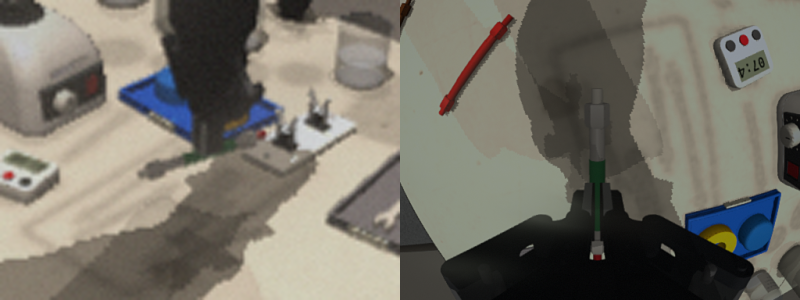

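The column is held level between the pads at mid-length, and the nuts extend equally on both sides. Next I'll locate the clips more exactly.

```bash
python3 - <<'E'
from h import *
for n in("scene.npz","s11.npz","top.npz"):
    Q=cloud(dict(np.load(n))).reshape(-1,3)
    k=(abs(Q[:,0]-.63)<.075)&(abs(Q[:,1]+.156)<.035)&(Q[:,2]>.02)&(Q[:,2]<.054);q=Q[k]*1000
    for s in(-1,1):
        g=q[(q[:,0]-629)*s>0]; print(n,len(g),"med",np.median(g,0).round(1),"lo",np.percentile(g,5,0).round(1),"hi",np.percentile(g,95,0).round(1))
f=dict(np.load("w4.npz"))
p=wpt(f,[[135,157],[214,157],[212,354],[134,345]],.010);print("rack w4",p,p.mean(0))
for a in(p[0]-p[3],p[1]-p[2]):print(np.hypot(*a),np.degrees(np.arctan2(a[1],a[0])))
# jaws crop from both wrist frames
A=cv2.resize(dict(np.load("w4.npz"))["color"][95:230,75:145,::-1],(311,600),interpolation=cv2.INTER_CUBIC)
B=cv2.resize(dict(np.load("w3.npz"))["color"][65:235,60:145,::-1],(300,600),interpolation=cv2.INTER_CUBIC)
cv2.imwrite("pics/rack.png",np.hstack([A,B]))
E
```

```text
scene.npz 39 med [ 599.3 -155.    33.3] lo [ 596.2 -167.7   21.4] hi [ 603.3 -146.3   49.4]
scene.npz 40 med [ 655.6 -160.6   34.6] lo [ 651.5 -169.5   21. ] hi [ 660.7 -147.7   49.8]
s11.npz 39 med [ 599.4 -156.    34.1] lo [ 596.3 -167.3   20.3] hi [ 604.2 -146.8   49.7]
s11.npz 41 med [ 655.9 -161.5   34.3] lo [ 652.9 -170.    20.3] hi [ 661.5 -147.5   49.4]
top.npz 16 med [ 602.2 -158.    43.5] lo [ 598.4 -166.4   22.8] hi [ 606.1 -143.5   51.1]
top.npz 18 med [ 657.3 -157.8   36.6] lo [ 653.4 -167.4   23.8] hi [ 661.7 -144.4   52.8]
rack w4 [[ 695.2 -130.8]
 [ 693.8 -186.8]
 [ 567.2 -182. ]
 [ 567.6 -120.9]] [ 630.95  -155.125]
127.98347549586238 -4.436474485657366
126.69096258218254 -2.171311790914826
```

View pics/rack.png

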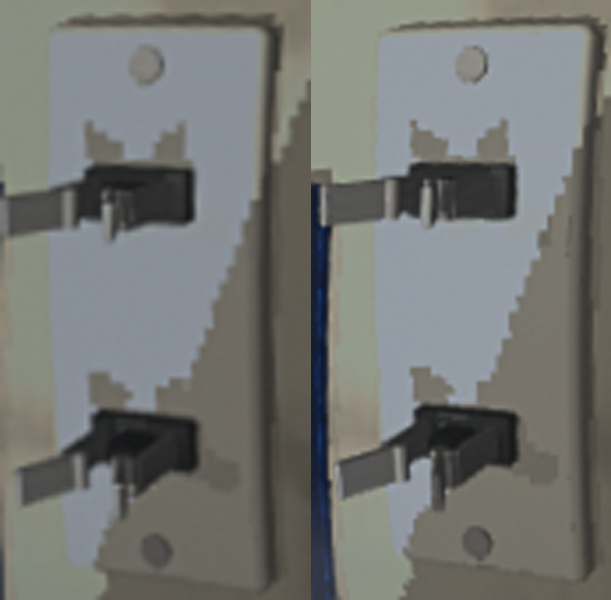

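The crop shows the two rack screws on the rack's midline at (147,65) and (157,548), and at (472,66) and (478,542) in the second view. The dark saddle blocks and jaws lie between them.

```bash
python3 - <<'E'
from h import *
for n,uv in(("w3",[[165.3,131],[168,341.7]]),("w4",[[169.2,171.6],[172.7,341.5]])):
    p=wpt(dict(np.load(n+".npz")),uv,.010);a=p[0]-p[1];print(n,p,p.mean(0),np.hypot(*a),np.degrees(np.arctan2(a[1],a[0])))
go([.630,-.156,.12],178)
E
```

```text
w3 [[ 685.1 -156.5]
 [ 573.3 -153.3]] [ 629.2 -154.9] 111.84578668863666 -1.6395031321873292
w4 [[ 685.3 -156.4]
 [ 573.4 -153.2]] [ 629.35 -154.8 ] 111.9457457878592 -1.6380387805125778
dx -17.65 dy 7.92 dz -0.38 yaw -14.4 | tcp [ 0.4383 -0.182   0.1165] head 163.6 F [-0.1  0.2 -1.1] w 0.0032 g 71.5 j [ 0.96  0.49 -0.85  2.1   0.53  0.78  1.06] t 20.57
```

Call:
{"name": "send_rows", "arguments": {
  "steps": [
    {"dx": -2.5, "dy": 1.1, "dz": -0.35, "yaw": -3, "gripper": 0.02},
    {"dx": -7, "dy": 3.1, "dz": -0.35, "yaw": -6, "gripper": 0.02},
    {"dx": -11.5, "dy": 5.2, "dz": -0.35, "yaw": -10, "gripper": 0.02},
    {"dx": -15.5, "dy": 7, "dz": -0.35, "yaw": -14.8, "gripper": 0.02},
    {"dx": -17.55, "dy": 7.9, "dz": -0.35, "yaw": -14.8, "gripper": 0.02}
  ]
}}

```text
clock: 21.2
tcp_pos: [0.6312, -0.1547, 0.119]
orientation: [-0.042, -3.14, -0.003]
contact_force: [-0.4, -0.5, -1.5]
grip_width: 0.0031
gripper_force: 71.5
```

Call:
{"name": "send_rows", "arguments": {
  "steps": [
    {"dx": 0, "dy": 0, "dz": 0, "yaw": 0, "gripper": 0.02},
    {"dx": 0, "dy": 0, "dz": 0, "yaw": 0, "gripper": 0.02},
    {"dx": 0, "dy": 0, "dz": 0, "yaw": 0, "gripper": 0.02}
  ]
}}

```text
clock: 21.58
tcp_pos: [0.6285, -0.1564, 0.1204]
orientation: [-0.045, -3.14, 0.001]
contact_force: [0.1, -1.0, -0.9]
grip_width: 0.0036
gripper_force: 71.5
```

```bash
python3 - <<'E'
from h import *
go([.629,-.1557,.085],178.4)
f=imaging.grab_frame("wrist");np.savez("w12.npz",**f)
T=imaging.grab_frame("top");S=imaging.grab_frame("scene")
for s in(S,):
    Q=cloud(s).reshape(-1,3);k=(abs(Q[:,0]-.63)<.09)&(abs(Q[:,1]+.156)<.02)&(Q[:,2]>.07)&(Q[:,2]<.12);q=Q[k]*1000
    for lo in range(550,710,15):
        g=q[(q[:,0]>lo)&(q[:,0]<=lo+15)]
        if len(g):print(lo,len(g),np.median(g,0).round(1))
S2=cv2.resize(S["color"][150:246,260:388,::-1],(400,300),interpolation=cv2.INTER_CUBIC)
B=cv2.resize(f["color"][...,::-1],(400,300),interpolation=cv2.INTER_AREA)
cv2.imwrite("pics/c12.png",np.hstack([S2,B]))
E
```

```text
dx -0.05 dy 0.08 dz 3.54 yaw -0.1 | tcp [ 0.6285 -0.1564  0.1204] head 178.3 F [ 0.1 -1.  -0.9] w 0.0036 g 71.5 j [ 0.72  0.73 -0.84  1.69  0.63  1.01  1.2 ] t 21.57
550 9 [ 559.5 -156.2   96.5]
565 20 [ 570.5 -159.8   98.9]
580 7 [ 588.6 -160.    97. ]
595 13 [ 603.1 -161.    97.4]
610 55 [ 619.2 -161.4  109.2]
625 11 [ 629.8 -171.4  108.7]
640 3 [ 649.2 -162.7   93.6]
655 14 [ 664.9 -162.4   96.9]
670 12 [ 675.6 -163.1   98.7]
685 3 [ 688.1 -160.7   97. ]
```

View pics/c12.png

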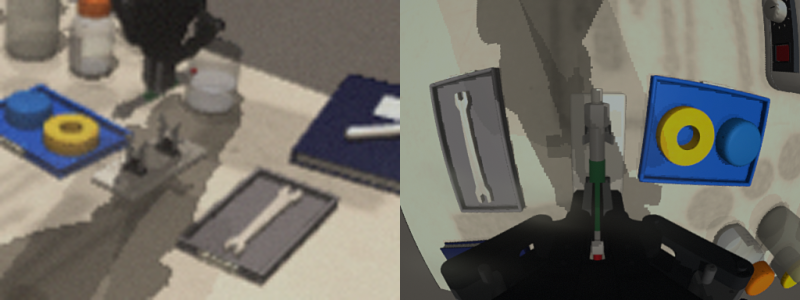

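The column sits above the rack, aligned with the clips. I'll lower it, then press in small steps.

Call:
{"name": "send_rows", "arguments": {
  "steps": [
    {"dx": 0, "dy": 0.05, "dz": 1.5, "yaw": 0, "gripper": 0.02},
    {"dx": 0, "dy": 0.05, "dz": 3, "yaw": 0, "gripper": 0.02},
    {"dx": 0, "dy": 0.05, "dz": 4, "yaw": 0, "gripper": 0.02},
    {"dx": 0, "dy": 0.05, "dz": 4.5, "yaw": 0, "gripper": 0.02},
    {"dx": 0, "dy": 0.05, "dz": 4.7, "yaw": 0, "gripper": 0.02}
  ]
}}

```text
clock: 22.35
tcp_pos: [0.6297, -0.1553, 0.0734]
orientation: [-0.044, -3.141, -0.0]
contact_force: [0.1, 0.6, -0.6]
grip_width: 0.0035
gripper_force: 71.5
```

Call:
{"name": "send_rows", "arguments": {
  "steps": [
    {"dx": 0, "dy": 0, "dz": 0.2, "yaw": 0, "gripper": 0.02},
    {"dx": 0, "dy": 0, "dz": 0.4, "yaw": 0, "gripper": 0.02},
    {"dx": 0, "dy": 0, "dz": 0.6, "yaw": 0, "gripper": 0.02}
  ]
}}

```text
clock: 22.72
tcp_pos: [0.6298, -0.1554, 0.0679]
orientation: [0.045, 3.141, -0.0]
contact_force: [-0.2, -0.4, -1.0]
grip_width: 0.0033
gripper_force: 71.5
```

Call:
{"name": "send_rows", "arguments": {
  "steps": [
    {"dx": 0, "dy": 0, "dz": 0.2, "yaw": 0, "gripper": 0.02},
    {"dx": 0, "dy": 0, "dz": 0.4, "yaw": 0, "gripper": 0.02}
  ]
}}

```text
clock: 22.98
tcp_pos: [0.6309, -0.1555, 0.0653]
orientation: [0.045, 3.139, -0.001]
contact_force: [-0.7, -0.9, 8.8]
grip_width: 0.0038
gripper_force: 76.5
```

Call:
{"name": "send_rows", "arguments": {
  "steps": [
    {"dx": 0, "dy": 0, "dz": 0.2, "yaw": 0, "gripper": 0.02},
    {"dx": 0, "dy": 0, "dz": 0.4, "yaw": 0, "gripper": 0.02}
  ]
}}

```text
clock: 23.22
tcp_pos: [0.6307, -0.1555, 0.0607]
orientation: [0.045, 3.139, -0.001]
contact_force: [0.9, -1.2, 1.6]
grip_width: 0.0035
gripper_force: 73.1
```

Call:
{"name": "send_rows", "arguments": {
  "steps": [
    {"dx": 0, "dy": 0, "dz": 0.2, "yaw": 0, "gripper": 0.02},
    {"dx": 0, "dy": 0, "dz": 0.3, "yaw": 0, "gripper": 0.02}
  ]
}}

```text
clock: 23.48
tcp_pos: [0.6293, -0.1557, 0.0566]
orientation: [-0.045, -3.14, 0.001]
contact_force: [-3.7, -0.7, 6.7]
grip_width: 0.0032
gripper_force: 74.9
```

Call:
{"name": "send_rows", "arguments": {
  "steps": [
    {"dx": 0, "dy": 0, "dz": 0.1, "yaw": 0, "gripper": 0.02},
    {"dx": 0, "dy": 0, "dz": 0.2, "yaw": 0, "gripper": 0.02},
    {"dx": 0, "dy": 0, "dz": 0.2, "yaw": 0, "gripper": 0.02}
  ]
}}

```text
clock: 23.85
tcp_pos: [0.6294, -0.1556, 0.0564]
orientation: [-0.045, -3.14, 0.002]
contact_force: [-7.2, -1.5, 14.8]
grip_width: 0.0034
gripper_force: 78.8
```

Call:
{"name": "send_rows", "arguments": {
  "steps": [
    {"dx": 0, "dy": 0, "dz": -0.1, "yaw": 0, "gripper": 0.02},
    {"dx": 0, "dy": 0, "dz": -0.15, "yaw": 0, "gripper": 0.4},
    {"dx": 0, "dy": 0, "dz": -0.15, "yaw": 0, "gripper": 0.4},
    {"dx": 0, "dy": 0, "dz": -0.15, "yaw": 0, "gripper": 0.4}
  ]
}}

```text
clock: 24.35
tcp_pos: [0.6296, -0.1551, 0.056]
orientation: [-0.044, -3.141, -0.001]
contact_force: [0.0, -0.3, -0.1]
grip_width: 0.034
gripper_force: 0.0
```

Call:
{"name": "send_rows", "arguments": {
  "steps": [
    {"dx": 0, "dy": 0, "dz": -2, "yaw": 0, "gripper": 0.4},
    {"dx": 0, "dy": 0, "dz": -5, "yaw": 0, "gripper": 0.4},
    {"dx": 0, "dy": 0, "dz": -9, "yaw": 0, "gripper": 0.4},
    {"dx": 3, "dy": 0, "dz": -13, "yaw": 0, "gripper": 0.4},
    {"dx": 5, "dy": 0, "dz": -15, "yaw": 0, "gripper": 0.4}
  ]
}}

```text
clock: 24.98
tcp_pos: [0.58, -0.1533, 0.2099]
orientation: [0.044, 3.138, -0.001]
contact_force: [1.1, 0.4, -0.3]
grip_width: 0.0343
gripper_force: 0.0
```

Call:
{"name": "send_rows", "arguments": {
  "steps": [
    {"dx": -5, "dy": 0, "dz": 0, "yaw": 0, "gripper": 0.4},
    {"dx": -10, "dy": 0, "dz": 0, "yaw": 0, "gripper": 0.4},
    {"dx": -13, "dy": 0, "dz": 0, "yaw": 0, "gripper": 0.4},
    {"dx": -13, "dy": 0, "dz": 0, "yaw": 0, "gripper": 0.4}
  ]
}}

```text
clock: 25.48
tcp_pos: [0.7113, -0.1566, 0.2073]
orientation: [0.044, 3.139, 0.003]
contact_force: [-0.6, -0.4, -0.7]
grip_width: 0.0343
gripper_force: 0.0
```

```bash
python3 - <<'E'
from h import *
go([.63,-.156,.2],178.4)
f=imaging.grab_frame("wrist");S=imaging.grab_frame("scene");np.savez("w13.npz",**f)
Q=cloud(S).reshape(-1,3);k=(abs(Q[:,0]-.63)<.085)&(abs(Q[:,1]+.156)<.03)&(Q[:,2]>.018)&(Q[:,2]<.08);q=Q[k]*1000
for lo in range(555,710,10):
    g=q[(q[:,0]>lo)&(q[:,0]<=lo+10)]
    if len(g):print(lo,len(g),np.median(g,0).round(1),"zmax",g[:,2].max().round(1))
A=cv2.resize(S["color"][150:246,260:388,::-1],(400,300),interpolation=cv2.INTER_CUBIC)
B=cv2.resize(f["color"][...,::-1],(400,300),interpolation=cv2.INTER_AREA)
cv2.imwrite("pics/c13.png",np.hstack([A,B]))
E
```

```text
dx 8.13 dy -0.17 dz 0.71 yaw 0.0 | tcp [ 0.7113 -0.1566  0.2073] head 178.4 F [-0.6 -0.4 -0.7] w 0.0343 g 0.0 j [ 0.64  0.76 -0.86  1.41  0.58  1.23  1.28] t 25.48
555 6 [ 559.8 -156.9   30.2] zmax 35.0
565 14 [ 568.7 -158.    33.9] zmax 39.4
575 9 [ 578.5 -159.8   34.3] zmax 37.7
585 9 [ 590.7 -157.8   33.3] zmax 36.1
595 36 [ 599.7 -160.1   37.2] zmax 52.6
605 1 [ 613.1 -160.6   31.8] zmax 31.8
615 7 [ 617.9 -160.8   34. ] zmax 35.6
625 6 [ 630.4 -159.8   33.2] zmax 36.2
635 7 [ 640.8 -160.1   33.1] zmax 36.9
645 22 [ 653.3 -160.6   33.1] zmax 50.8
655 25 [ 657.5 -161.3   35.5] zmax 51.5
665 8 [ 671.  -163.6   34.5] zmax 38.7
675 2 [ 680.1 -163.2   32.7] zmax 35.2
685 5 [ 689.5 -161.4   31.2] zmax 35.8
```

View pics/c13.png

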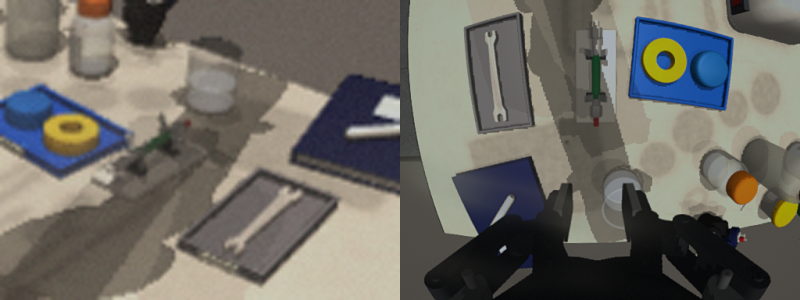

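Both views show the column level in the two clips, with its barrel top at 35 mm at each end. The spanner, cap and tape are in their trays, and the beaker and bottle are standing. I'm handing in.

```bash
python3 -c "
from bench import workorder
print(workorder.hand_in())"
```

```text
the job is handed in; nothing more can be done
None
```

I handed the job in at about 25 s of the 104 s allowed: spanner in the grey tray, cap and tape flat side by side in the blue tray, column seated level in both clips, and the beaker and orange-capped bottle left standing; no verdict came back.

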